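# Put the blood-film staining corner back in order

### The job

The slides are stained: put everything back in its holder. Stand the brown bottle, the purple bottle and the blue-capped dropper bottle, kept upright, fully down in the anti-tip bases of their own colour (brown, purple, blue), and lay the red-capped marker centred in both cradles of the marker rest, either way round. Leave the beaker where it stands, and keep clear of the microscope.

Things in the scene. Friction and masses are not known exactly. Their poses are not given: they have to be found in the camera images.
- brown_bottle: brown glass bottle with a black cap and a blue and white label, the tallest; 48 mm across, 100 mm tall; its round body has straight sides up to about 65 mm above its underside. Loose, stands upright on the bench. Origin: centre of its underside; z up along the bottle.
- purple_bottle: dark purple bottle with a black cap; 38 mm across, 85 mm tall; its round body has straight sides up to about 55 mm above its underside. Loose, stands upright on the bench. Origin: centre of its underside; z up along the bottle.
- dropper_bottle: small white dropper bottle with a pointed blue cap; 29 mm across, 72 mm tall; its round body has straight sides up to about 43 mm above its underside. Loose, stands upright on the bench. Origin: centre of its underside; z up along the bottle.
- marker_mid (a point): marker pen with a red cap and a white barrel, 135 mm long, about 16 mm thick, lying loose on the bench. This point is the middle of the barrel (8 mm above the bench at the start); its y axis runs along the pen.
- brown_base: weighted anti-tip base for the brown bottle: a round grey foot 87 mm across carrying a brown plastic cup. The cup's straight round well is 57 mm across inside and flares to 66 mm at the lip; well floor 8 mm and lip 24 mm above the bench. Fixed, does not move. Origin: centre of its underside on the bench, on the well's axis; z up.
- purple_base: weighted anti-tip base for the purple bottle: a round grey foot 77 mm across carrying a purple plastic cup. The cup's straight round well is 47 mm across inside and flares to 56 mm at the lip; well floor 8 mm and lip 24 mm above the bench. Fixed, does not move. Origin: centre of its underside on the bench, on the well's axis; z up.
- blue_base: weighted anti-tip base for the blue-capped dropper bottle: a round grey foot 68 mm across carrying a blue plastic cup. The cup's straight round well is 38 mm across inside and flares to 47 mm at the lip; well floor 8 mm and lip 24 mm above the bench. Fixed, does not move. Origin: centre of its underside on the bench, on the well's axis; z up.
- marker_rest: fixed marker rest: dark plate 46 (x) x 112 (y) x 6 mm with two white open-topped cradles centred 42 mm either side of the middle along y, each 8 mm thick, flaring from 18 mm at the notch bottom (24 mm above the bench) to 31 mm at the top (38 mm). Nothing between them. The pen lies in both along y, its axis 32 to 34 mm up. Origin: centre of its underside; x across, y along the pen, z up.
- beaker: glass beaker with pink content and a stirring rod, 72 mm across, 90 mm tall, loose bystander at the back right, to be left alone. Origin: centre of its underside.
- microscope: microscope, fixed, between the things (left) and the holders (right); origin: centre of its foot on the bench. Foot 235 mm deep, 165 mm wide; it stands 430 mm tall, and its eyepieces reach out to 137 mm in front of the origin (towards the robot) at 345 to 430 mm height. Carry things past its front, close to the robot, with the hand clear of the eyepieces, or over it, never through it.
Not all that is in view belongs to the job. What is shaped like the purple_bottle but turquoise is not meant.

How it is judged:
By the outcome, as a careful person would: the job done as asked, in the order asked, and still so for the second after the job is handed in, with the robot touching nothing.
It also fails if it takes over 122 s, if anything falls off the work surface, if the arm or the gripper's body presses on something with over 40 N, if the wrist force passes 120 N, or if a joint passes its speed limit or range.

### The arm

A 6-joint arm with a two-finger parallel gripper is mounted at the origin on a cart in front of the work surface, level with it; the furniture and walls round the work are solid. World frame = base frame: x ahead of the robot, y to its left, z up, the work surface at z = 0. Lengths are in m, angles in rad, forces in N, time in s.
With the tool pointing down it reaches from about 0.375 to 0.825 m from the base axis. Payload 5.5 kg.
Tool frame: the origin (TCP) lies on the centre line of the jaws, within the pads' length; the fingertips stand 25 mm ahead of it and the grasp point (between the pads) lies 6 mm ahead of it (bot.finger_overhang is the distance from the TCP to the fingertips, in m); x points along the fingers, y is the direction in which the jaws open and shut, and the axes are right-handed (so a half turn about x gives the same grasp; the last joint's range is limited). The gripper opens to 85 mm and grips with 20 to 120 N. Pads are 22 mm wide; open, the fingers measure 114 mm over their backs; the gripper's body (76 mm by 85 mm) begins 54 mm behind the grasp point. The pads swing forward as they close: fully open they stand 13 mm farther back than shut.
Start: joints at [-1.231, 0.314, -0.047, 1.21, 0, 1.571], TCP at [0.2, -0.566, 0.256] pointing down, gripper open.
Joint ranges: [-2.67, 2.67], [-0.69, 1.73], [-1.03, 1.25], [-2.08, 2.16], [-1.42, 1.45], [-3.14, 3.14]. Speed limits (rad/s): [2.39, 2.39, 3.01, 3.14, 3.14, 3.14].

### API

Orientations are given as [roll, pitch, yaw] about the fixed x, y, z axes, in that order (R = Rz(yaw) Ry(pitch) Rx(roll)).
In Python, from station import observe, cams, hand_in, bot gives the robot as it stands.
- The arm moves only by the tool step_arm, never from a script. Its arguments are lists of equal length, an entry for each row: "fingers": the closure, from 0 (fully open) to 1 (shut); "delta_pos": the shift along the tool's x, y, z in mm, a list of three; "roll": the turn about the tool's x in degrees. A call has 1 to 12 rows; each row is the pose to reach, as a shift and turn from the pose commanded when the call began, along the tool's axes at that moment; what a row does not reach only later rows make up. A row lasts 1/10 s, in which the tool goes at most 50 mm and 8.59 degrees, less where a joint would pass 70% of its speed; a pose out of reach is approached as far as the arm can. A call with a gripper value outside its range is refused whole. The fingers move at their own pace and stop on an object; "force" is the grip in N (left out, the last holds). Time passes only in rows, so rows that repeat a pose let the fingers close. It gives the time, the measured TCP pose, the force and the opening at its end, in the units of the state.
- observe(): the state, without advancing time (a new reading comes with each control period).
- cams.grab_frame(name): name is "scene" or "side" or "wrist"; returns a dict with "color" (420x560x3 uint8, red, green, blue), "camera_matrix" (3x3 intrinsics, pixels), "R" (3x3) and "t" (3): a world point X has camera coordinates R X + t. Camera axes: x right, y down, z forward; pixel columns grow to the right and rows downward; lengths in m; the calibration is good to about 2 mm. A picture is of the moment at which its call begins. There is no depth.
- hand_in(): hands the job in, once; it reports no verdict.
Trained networks look in the newest picture that a camera, given by its name, has taken for a name from the list of things; names that differ only in an ending like _2 or _b are one class to them, and where a whole thing is asked for, a point or a joint stands for the part that bears it (a point fixed in the world has none). Each returns a list of dicts, best first, with "score" (0 to 1); they miss things now and then, are a little off and sometimes report something else, mostly with a low value. They report only what shows in the picture. A call takes as long as a camera call. They do not tell look-alikes from the thing itself.
- cams.cut_out(label, camera): "pixels" (420x560 bool, what is visible of it) and "xy" ([column, row] in pixels, amid what is visible of it).
- cams.landmark_of(label, camera): "xy" ([column, row] in pixels: a listed point, or the origin of a listed thing).
The state is a dict: "t": time; "joint_pos": joint angles; "qd": joint speeds; "joint_torque": joint torques, N m; "ee_pos": TCP position; "tcp_rot": TCP orientation; "force": force on the tool from outside, world axes, zero at the start; "torque": the same for the moment, N m; "finger_gap": finger opening in m.
Only numpy, scipy, OpenCV 4.12 (cv2) and the standard library are available. Lean on these libraries where they do the work, as an engineer would, in place of code of your own. Each camera call takes 0.05 s, during which the arm holds its last target.

## Working session

There is one attempt and no reset: what is moved stays moved. The work goes in short steps, Python scripts to look and compute and a tool call to move; the robot and the scene stay as the last step left them, time stands still between calls to the robot, and variables do not carry over. Pictures are saved under pics/ and viewed, and the job is handed in when it is done.

Besides the shell and the picture viewer there is one more tool, called after "Request:" in YAML: its name, and indented under it one key for each argument. step_arm: Moves the arm, as the interface text tells. Its arguments: {"type":"object","properties":{"fingers":{"type":"array"},"delta_pos":{"type":"array"},"roll":{"type":"array"},"force":{"type":"number"}},"required":["fingers","delta_pos","roll"]}

```bash
ls; mkdir -p pics; cat > h.py <<'E'
import numpy as np, cv2
from station import observe, cams, hand_in, bot
def save(f,name,crop=None,s=1):
    im=f["color"][:,:,::-1]
    if crop: im=im[crop[1]:crop[3],crop[0]:crop[2]]
    if s!=1: im=cv2.resize(im,None,fx=s,fy=s,interpolation=cv2.INTER_CUBIC)
    cv2.imwrite("pics/"+name+".png",im)
def ray(f,xy):
    K,R,t=f["camera_matrix"],np.array(f["R"]),np.array(f["t"])
    d=R.T@np.linalg.solve(K,[xy[0],xy[1],1.]); return -R.T@t,d
def onz(f,xy,z):
    c,d=ray(f,xy); return c+d*(z-c[2])/d[2]
def proj(f,X):
    p=f["camera_matrix"]@(np.array(f["R"])@np.array(X)+np.array(f["t"])); return p[:2]/p[2]
E
python3 - <<'E'
from h import *
o=observe(); print({k:np.round(v,3) for k,v in o.items()}, bot.finger_overhang)
L=["brown_bottle","purple_bottle","dropper_bottle","marker_mid","brown_base","purple_base","blue_base","marker_rest","beaker","microscope"]
for c in ["scene","side","wrist"]:
    f=cams.grab_frame(c); save(f,c+"0"); print(c,"campos",np.round(ray(f,[280,210])[0],3))
    if c=="wrist": continue
    for l in L:
        r=cams.landmark_of(l,c)
        print(c,l,[(np.round(x["xy"]).tolist(),round(x["score"],2),np.round(onz(f,x["xy"],.008 if l=="marker_mid" else 0),3).tolist()) for x in r[:3]])
E
```

```text
pics
{'t': np.float64(0.0), 'joint_pos': array([-1.231,  0.314, -0.048,  1.21 ,  0.   ,  1.571]), 'qd': array([-0.001,  0.001, -0.001, -0.001, -0.001, -0.   ]), 'joint_torque': array([-3.0000e-03, -5.3959e+01,  3.3975e+01,  1.9000e-02, -0.0000e+00,
       -0.0000e+00]), 'ee_pos': array([ 0.2  , -0.565,  0.255]), 'tcp_rot': array([-1.596,  1.569,  1.886]), 'force': array([-0.176,  0.048, -0.124]), 'torque': array([ 0.02 ,  0.014, -0.001]), 'finger_gap': np.float64(0.086)} 0.025
scene campos [-0.199  0.706  0.83 ]
scene brown_bottle [([143.0, 304.0], 0.78, [0.535, 0.439, 0.0])]
scene purple_bottle [([211.0, 250.0], 0.91, [0.575, 0.191, 0.0]), ([215.0, 284.0], 0.79, [0.458, 0.268, 0.0]), ([246.0, 284.0], 0.78, [0.403, 0.207, 0.0])]
scene dropper_bottle [([187.0, 275.0], 0.7, [0.542, 0.301, 0.0])]
scene marker_mid [([217.0, 318.0], 0.87, [0.363, 0.337, 0.008])]
scene brown_base [([343.0, 221.0], 0.72, [0.387, -0.193, 0.0])]
scene purple_base [([363.0, 178.0], 0.55, [0.495, -0.451, 0.0])]
scene blue_base [([352.0, 201.0], 0.66, [0.434, -0.304, 0.0])]
scene marker_rest [([298.0, 193.0], 0.69, [0.596, -0.207, 0.0])]
scene beaker [([335.0, 166.0], 0.59, [0.618, -0.442, 0.0])]
scene microscope []
side campos [-0.141 -1.339  0.704]
side brown_bottle [([244.0, 171.0], 0.71, [0.555, 0.463, 0.0])]
side purple_bottle [([234.0, 191.0], 0.5, [0.43, 0.256, 0.0]), ([234.0, 201.0], 0.5, [0.396, 0.165, 0.0])]
side dropper_bottle []
side marker_mid [([214.0, 190.0], 0.41, [0.353, 0.28, 0.008])]
side brown_base [([269.0, 244.0], 0.53, [0.382, -0.201, 0.0])]
side purple_base [([336.0, 271.0], 0.88, [0.494, -0.426, 0.0])]
side blue_base [([294.0, 255.0], 0.82, [0.422, -0.298, 0.0])]
side marker_rest [([326.0, 232.0], 0.65, [0.593, -0.204, 0.0])]
side beaker [([375.0, 266.0], 0.66, [0.619, -0.449, 0.0])]
side microscope []
wrist campos [ 0.278 -0.538  0.374]
```

View pics/scene0.png

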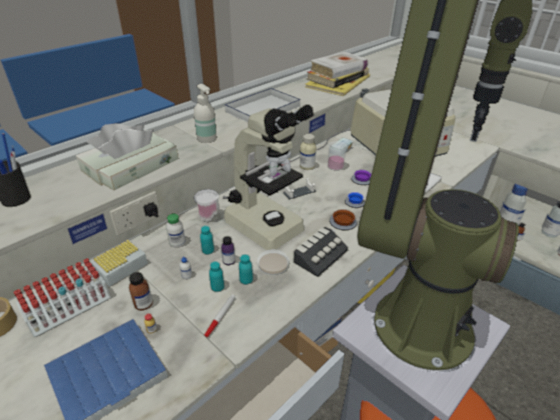

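View pics/side0.png

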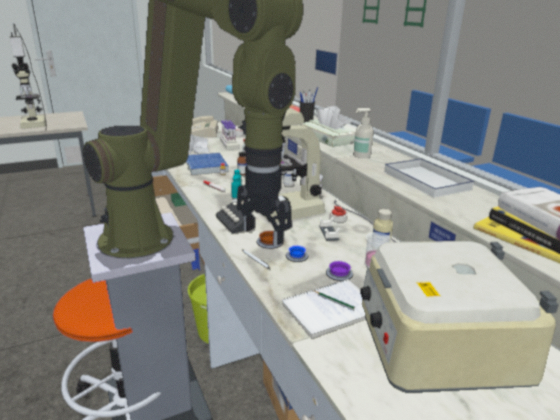

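View pics/wrist0.png

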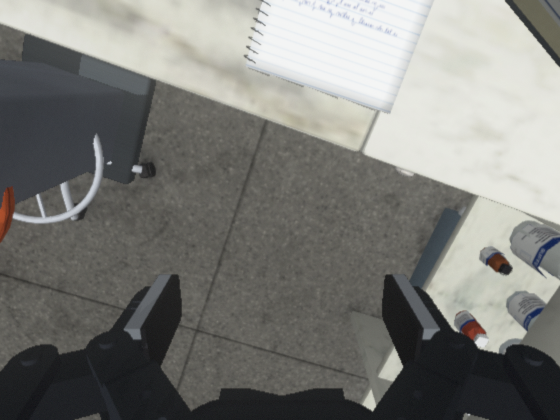

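```bash
python3 - <<'E'
from h import *
f=cams.grab_frame("scene"); save(f,"crop1",(100,170,290,360),4)
# vertical-view wrist
w=cams.grab_frame("wrist"); 
for l in ["brown_base","purple_base","blue_base","marker_rest","beaker","microscope"]:
    print(l,[(np.round(x["xy"]).tolist(),round(x["score"],2),np.round(onz(w,x["xy"],0),3).tolist()) for x in cams.landmark_of(l,"wrist")[:3]])
print(w["R"],w["t"])
E
```

```text
brown_base []
purple_base []
blue_base []
marker_rest []
beaker []
microscope []
[[ 3.33843377e-01 -9.42628525e-01 -2.52230637e-04]
 [-8.92554089e-01 -3.16194935e-01  3.21508881e-01]
 [-3.03143196e-01 -1.07108481e-01 -9.46906530e-01]] [-0.59955331 -0.04176448  0.38122358]
```

View pics/crop1.png

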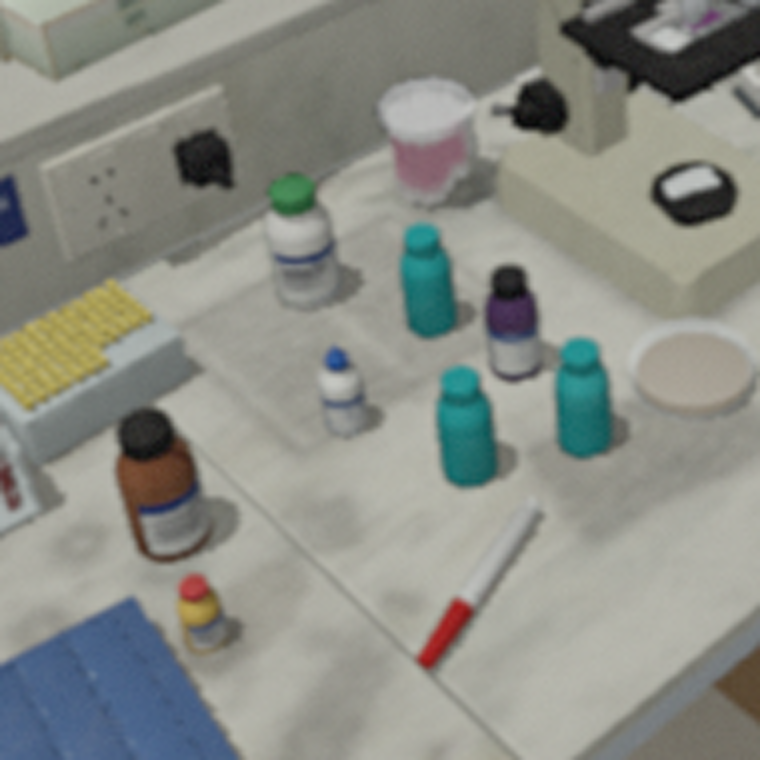

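The purple bottle at scene (229,252) is the dark purple one. The look-alikes at (207,240), (216,277) and (246,270) are turquoise and not meant. The brown bottle is at (141,292), the dropper at (186,268) and the marker runs from (206,336) to (233,297). Next I'll refine positions and get the microscope position.

```bash
cat >> h.py <<'E'
from scipy.spatial.transform import Rotation as Ro
def pose():
    o=observe(); R=Ro.from_euler("xyz",o["tcp_rot"]).as_matrix()
    return np.array(o["ee_pos"]),R
def go(wps, start=None):
    """wps: (x,y,z,psi_deg or None); prints tool-frame mm + roll deg from the current pose"""
    p,R=pose(); psi=np.degrees(np.arctan2(R[1,1],R[0,1]))
    print("p",np.round(p,4),"psi",round(psi,2), "xaxis",np.round(R[:,0],3))
    for w in wps:
        d=R.T@(np.array(w[:3])-p)*1000
        r=0 if w[3] is None else -((w[3]-psi+180)%360-180)
        print(np.round(w,3),"->",np.round(d,1).tolist(),"roll",round(r,1))
E
python3 - <<'E'
from h import *
f=cams.grab_frame("scene")
for n,xy,z in [("purple",(229,262),0),("brown foot",(143,304),0),("tq1",(207.5,252),0),("tq2",(217,288),0),("tq3",(246.5,282),0),("yellowsmall",(151,331),0),("foot front corner?",(270,244),0.04),("foot right corner",(304,226),.04),("foot left",(225,218),.04)]:
    print(n,np.round(onz(f,xy,z),3))
print(f["camera_matrix"])
for l in ["microscope","purple_bottle","beaker"]:
  for c in ["scene","side"]:
    cams.grab_frame(c)
    for x in cams.cut_out(l,c):
        ys,xs=np.where(x["pixels"]); print(l,c,round(x["score"],2),np.round(x["xy"]),xs.min(),xs.max(),ys.min(),ys.max(), len(xs))
save(cams.grab_frame("scene"),"scope",(200,90,400,290),4)
go([(.42,-.33,.3,90),(.40,0,.25,90),(.42,.27,.3,90)])
E
```

```text
purple [0.499 0.187 0.   ]
brown foot [0.535 0.44  0.   ]
tq1 [0.575 0.205 0.   ]
tq2 [0.445 0.273 0.   ]
tq3 [0.407 0.203 0.   ]
yellowsmall [0.448 0.47  0.   ]
foot front corner? [0.44  0.082 0.04 ]
foot right corner [ 0.426 -0.047  0.04 ]
foot left [0.622 0.097 0.04 ]
[[418.57882248   0.         279.08897382]
 [  0.         418.57882248 212.66702038]
 [  0.           0.           1.        ]]
microscope scene 0.51 [362. 176.] 352 370 170 184 233
purple_bottle scene 0.95 [219. 270.] 209 224 260 291 422
purple_bottle scene 0.88 [243. 274.] 239 253 254 284 391
purple_bottle scene 0.79 [227. 249.] 221 235 236 263 314
purple_bottle side 0.56 [235. 186.] 231 239 176 196 142
beaker scene 0.93 [335. 153.] 328 347 141 170 471
beaker side 0.77 [373. 241.] 365 390 232 263 393
beaker side 0.51 [329. 229.] 320 338 218 238 293
p [ 0.2    -0.5657  0.2563] psi -70.53 xaxis [ 0. -0. -1.]
[ 0.42 -0.33  0.3  90.  ] -> [-43.7, -148.9, -286.0] roll -160.5
[ 0.4   0.    0.25 90.  ] -> [6.3, -466.7, -377.1] roll -160.5
[ 0.42  0.27  0.3  90.  ] -> [-43.7, -714.6, -486.0] roll -160.5
```

View pics/scope.png

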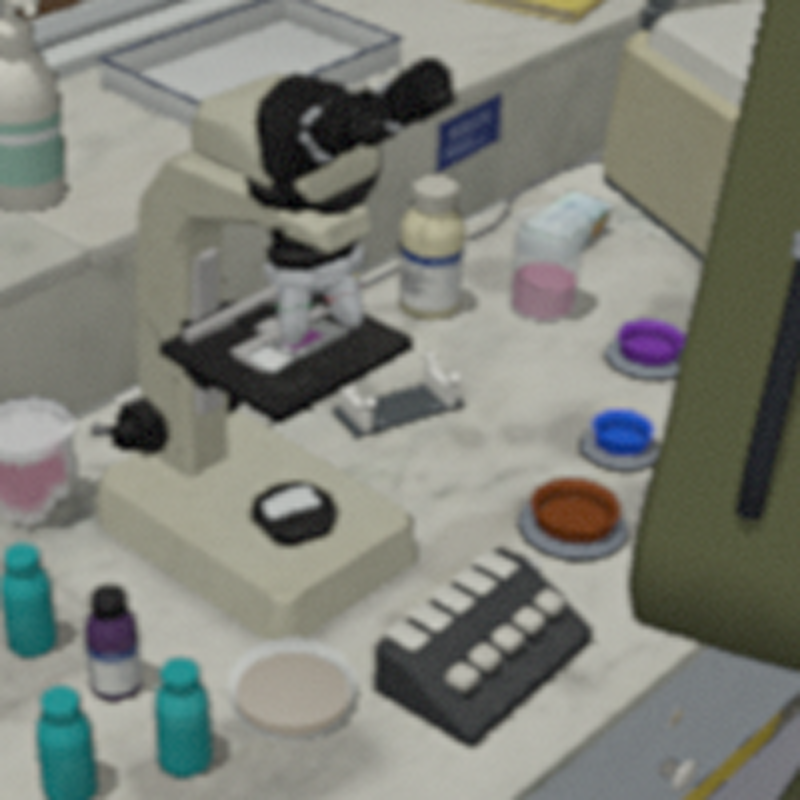

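```bash
python3 - <<'E'
from h import *
f=cams.grab_frame("scene")
for n,xy,z in [("front-left bottom",(270.5,247.5),0),("front right bottom",(303.5,230),0),("back left bottom",(225,222),0),
 ("eyep tip",(312,113),.4),("eyep tip",(312,113),.43),("eyep bottom",(308,118),.36)]:
    print(n,np.round(onz(f,xy,z),3))
for xy,z in [((317,275),0),((293,258),0),((346,250),.02),((325,228),.08)]: print("tally",np.round(onz(f,xy,z),3))
E
```

```text
front-left bottom [0.46 0.06 0.  ]
front right bottom [ 0.446 -0.07  -0.   ]
back left bottom [0.648 0.079 0.   ]
eyep tip [ 0.425 -0.05   0.4  ]
eyep tip [0.382 0.003 0.43 ]
eyep bottom [ 0.47  -0.088  0.36 ]
tally [0.29  0.048 0.   ]
tally [0.383 0.046 0.   ]
tally [ 0.284 -0.071  0.02 ]
tally [ 0.347 -0.045  0.08 ]
```

Request:
step_arm:
  fingers: [0,0,0,0,0,0,0,0,0,0]
  delta_pos:
    - [-40,0,0]
    - [-80,0,0]
    - [-120,-10,-20]
    - [-160,-25,-45]
    - [-200,-45,-80]
    - [-230,-65,-120]
    - [-260,-85,-160]
    - [-280,-105,-200]
    - [-290,-125,-240]
    - [-294,-149,-286]
  roll: [-8,-16,-24,-32,-40,-48,-56,-64,-72,-80]

```text
t: 3.3
ee_pos: [0.4138, -0.3364, 0.551]
tcp_rot: [0.681, 1.568, -0.72]
force: [0.2, -0.3, 0.9]
finger_gap: 0.0851
```

```bash
python3 - <<'E'
from h import *
print(np.round(observe()["joint_pos"],3),observe()["t"])
go([(.42,-.33,.55,90),(.44,-.33,.55,90),(.45,0,.58,90),(.42,.27,.5,90)])
E
```

```text
[-0.683  0.258  0.556  1.866 -0.     0.718] 3.3
p [ 0.4138 -0.3364  0.551 ] psi 9.76 xaxis [ 0.002 -0.002 -1.   ]
[ 0.42 -0.33  0.55 90.  ] -> [1.0, 7.2, -5.3] roll -80.2
[ 0.44 -0.33  0.55 90.  ] -> [1.0, 26.9, -1.9] roll -80.2
[ 0.45  0.    0.58 90.  ] -> [-29.6, 92.7, -325.4] roll -80.2
[ 0.42  0.27  0.5  90.  ] -> [49.8, 108.8, -596.7] roll -80.2
```

```bash
python3 - <<'E'
from h import *
f=cams.grab_frame("wrist"); save(f,"wr1"); print(f["camera_matrix"][0,0])
for l in ["brown_base","purple_base","blue_base","marker_rest"]:
    print(l,[(np.round(x["xy"]).tolist(),round(x["score"],2),np.round(onz(f,x["xy"],0),4).tolist()) for x in cams.landmark_of(l,"wrist")[:3]])
    for x in cams.cut_out(l,"wrist"):
        print("   cut",np.round(x["xy"]),round(x["score"],2),x["pixels"].sum())
E
```

```text
353.53914715553805
brown_base [([282.0, 44.0], 0.86, [0.3911, -0.1887, 0.0])]
   cut [282.  44.] 0.83 2249
purple_base [([314.0, 188.0], 0.81, [0.4977, -0.4347, 0.0])]
   cut [312. 190.] 0.75 1190
blue_base [([292.0, 117.0], 0.92, [0.4301, -0.3078, 0.0])]
   cut [293. 119.] 0.59 1122
marker_rest [([396.0, 79.0], 0.84, [0.6017, -0.211, 0.0])]
   cut [396.  76.] 0.84 1888
```

View pics/wr1.png

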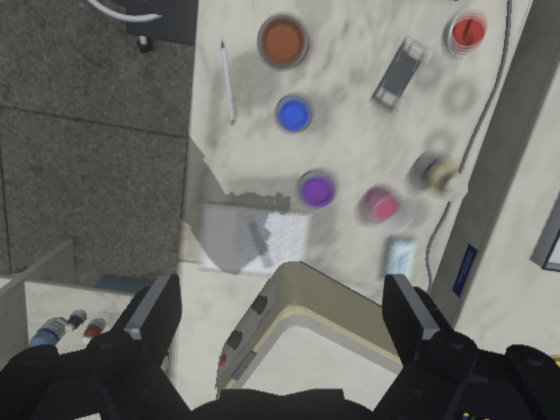

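```bash
cat >> h.py <<'E'
def blob(f,near,lo,hi,r=45):
    hsv=cv2.cvtColor(f["color"],cv2.COLOR_RGB2HSV); m=cv2.inRange(hsv,np.array(lo),np.array(hi))
    n,lab,st,c=cv2.connectedComponentsWithStats(m)
    b=max((i for i in range(1,n) if np.hypot(*(c[i]-near))<r),key=lambda i:st[i,4],default=None)
    if b is None: return None
    pts=np.argwhere(lab==b)[:,::-1].astype(np.float32)
    hull=cv2.convexHull(pts.astype(np.int32)); e=cv2.fitEllipse(hull) if len(hull)>5 else None
    return c[b],st[b],e
E
python3 - <<'E'
from h import *
f=cams.grab_frame("wrist")
hsv=cv2.cvtColor(f["color"],cv2.COLOR_RGB2HSV)
for n,xy,lo,hi in [("brown",(282,42),(3,120,60),(16,255,255)),("blue",(294,115),(105,150,60),(125,255,255)),("purple",(317,189),(126,110,40),(150,255,255))]:
    b=blob(f,xy,lo,hi); print(n,hsv[xy[1],xy[0]],b and (np.round(b[0],1),b[1],np.round(b[2][0],1),np.round(b[2][1],1),"lip xyz",np.round(onz(f,b[2][0],.024),4)))
for x in cams.cut_out("marker_rest","wrist")[:1]:
    r=cv2.minAreaRect(np.argwhere(x["pixels"])[:,::-1].astype(np.float32)); print(r)
    P=[onz(f,p,.006)[:2] for p in cv2.boxPoints(r)]; print(np.round(P,3),np.round(np.mean(P,0),4))
save(f,"rest",(350,20,450,130),6)
E
```

```text
brown [ 10 130 122] (array([282.8,  45.6]), array([ 263,   26,   41,   39, 1064], dtype=int32), array([282.3,  45.1]), array([37.5, 41.5]), 'lip xyz', array([ 0.3902, -0.1943,  0.024 ]))
blue [114 177 196] (array([293.6, 115.9]), array([280, 101,  29,  30, 647], dtype=int32), array([293.9, 115.9]), array([28.9, 29.8]), 'lip xyz', array([ 0.4292, -0.3042,  0.024 ]))
purple [135 141 152] (array([316.8, 193.4]), array([301, 179,  33,  30, 738], dtype=int32), array([317. , 193.6]), array([30.1, 32.1]), 'lip xyz', array([ 0.4975, -0.4385,  0.024 ]))
((401.01910400390625, 78.15054321289062), (32.61432647705078, 70.964599609375), 31.4295654296875)
[[ 0.557 -0.256]
 [ 0.596 -0.15 ]
 [ 0.651 -0.168]
 [ 0.615 -0.277]] [ 0.6047 -0.2127]
```

View pics/rest.png

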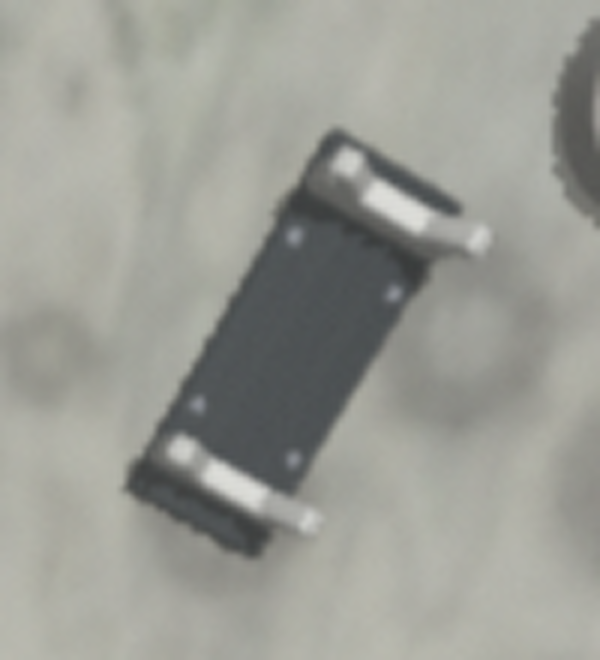

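```bash
python3 - <<'E'
from h import *
f=cams.grab_frame("wrist")
a=onz(f,(416.7,54.2),.024);b=onz(f,(390,101.3),.024); d=a-b
print(a,b,(a+b)/2,np.linalg.norm(d),np.degrees(np.arctan2(d[1],d[0])))
go([(.48,-.17,.55,90),(.52,-.02,.55,90),(.50,.15,.55,90),(.45,.3,.42,90)])
E
```

```text
[ 0.61528129 -0.17129452  0.024     ] [ 0.59083901 -0.25230432  0.024     ] [ 0.60306015 -0.21179942  0.024     ] 0.08461685683526284 73.21038657565525
p [ 0.4121 -0.3383  0.5491] psi 9.36 xaxis [-0.  0. -1.]
[ 0.48 -0.17  0.55 90.  ] -> [-0.9, 94.4, -155.0] roll -80.6
[ 5.2e-01 -2.0e-02  5.5e-01  9.0e+01] -> [-0.9, 158.3, -296.5] roll -80.6
[ 0.5   0.15  0.55 90.  ] -> [-0.8, 166.2, -467.5] roll -80.6
[ 0.45  0.3   0.42 90.  ] -> [129.2, 141.3, -623.6] roll -80.6
```

Request:
step_arm:
  fingers: [0,0,0,0,0,0,0,0,0,0,0,0]
  delta_pos:
    - [0,24,-38]
    - [0,48,-78]
    - [0,71,-116]
    - [0,94,-155]
    - [0,115,-202]
    - [0,136,-250]
    - [0,158,-296]
    - [0,162,-345]
    - [0,165,-390]
    - [0,166,-435]
    - [20,164,-470]
    - [50,158,-510]
  roll: [-8,-16,-24,-32,-40,-48,-56,-64,-72,-80,-80,-80]

```text
t: 5.1
ee_pos: [0.4853, 0.1925, 0.4998]
tcp_rot: [0.309, 1.568, 0.299]
force: [-0.5, -0.2, -0.7]
finger_gap: 0.0853
```

```bash
python3 - <<'E'
from h import *
print(np.round(observe()["joint_pos"],3),observe()["t"])
f=cams.grab_frame("wrist"); save(f,"wr2")
for l in ["brown_bottle","purple_bottle","dropper_bottle","marker_mid"]:
    print(l,[(np.round(x["xy"]).tolist(),round(x["score"],2),np.round(onz(f,x["xy"],0.008*(l=="marker_mid")),4).tolist()) for x in cams.landmark_of(l,"wrist")[:4]])
go([(.45,.3,.42,90)])
E
```

```text
[ 0.378  0.187  0.341  1.722 -0.     0.388] 5.1
brown_bottle [([422.0, 161.0], 0.59, [0.5359, 0.4425, 0.0])]
purple_bottle [([287.0, 191.0], 0.77, [0.5893, 0.2024, 0.0]), ([285.0, 96.0], 0.76, [0.4227, 0.2, 0.0]), ([277.0, 150.0], 0.68, [0.5133, 0.1854, 0.0]), ([330.0, 113.0], 0.62, [0.4517, 0.2758, 0.0])]
dropper_bottle [([346.0, 165.0], 0.54, [0.5417, 0.3092, 0.0])]
marker_mid [([366.0, 60.0], 0.58, [0.3682, 0.33, 0.008])]
p [0.4848 0.1908 0.4998] psi 89.47 xaxis [ 0. -0. -1.]
[ 0.45  0.3   0.42 90.  ] -> [79.8, 108.9, -35.8] roll -0.5
```

View pics/wr2.png

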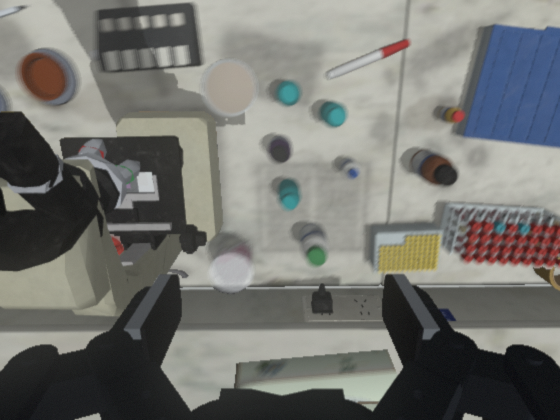

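Scene overview from the wrist: the purple bottle is the dark one at (280,148). The turquoise ones at (288,92), (333,113) and (289,194) are not meant. Brown is at (435,168), the dropper at (348,168), and the marker runs from (328,75) to (409,44). Brown goes first.

Request:
step_arm:
  fingers: [0,0,0,0,0,0,0,0]
  delta_pos:
    - [10,45,0]
    - [30,90,0]
    - [60,130,0]
    - [100,170,0]
    - [140,205,0]
    - [180,235,0]
    - [215,249,0]
    - [230,249,0]
  roll: [0,0,0,0,0,0,0,0]

```text
t: 6.15
ee_pos: [0.4873, 0.4405, 0.2651]
tcp_rot: [-2.486, 1.567, -2.496]
force: [-0.5, 0.0, -0.4]
finger_gap: 0.0855
```

```bash
python3 - <<'E'
from h import *
print(observe()["t"])
f=cams.grab_frame("wrist"); save(f,"wr3")
for l in ["brown_bottle","dropper_bottle","marker_mid"]:
    print(l,[(np.round(x["xy"]).tolist(),round(x["score"],2),np.round(onz(f,x["xy"],0.008*(l=="marker_mid")),4).tolist()) for x in cams.landmark_of(l,"wrist")[:4]])
go([(.536,.442,.10,90)])
E
```

```text
6.15
brown_bottle [([284.0, 205.0], 0.64, [0.5341, 0.4431, 0.0])]
dropper_bottle []
marker_mid [([165.0, 49.0], 0.62, [0.3698, 0.328, 0.008])]
p [0.4887 0.4395 0.271 ] psi 89.35 xaxis [ 0.002  0.001 -1.   ]
[ 0.536  0.442  0.1   90.   ] -> [171.1, 2.8, 47.0] roll -0.6
```

View pics/wr3.png

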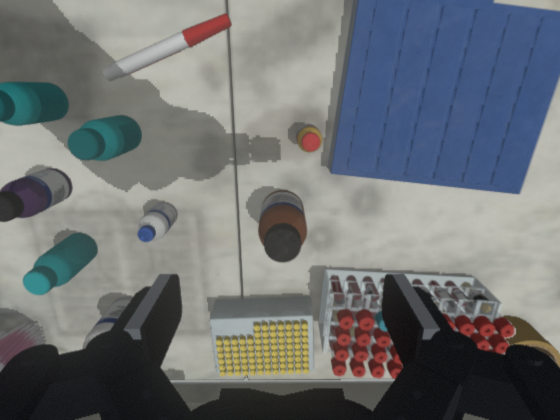

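```bash
python3 - <<'E'
from h import *
f=cams.grab_frame("wrist")
print("cap",onz(f,(283,243),.10), "base", onz(f,(284,192),0),onz(f,(283,205),0))
for z in (0,.03,.06): print(z,onz(f,(326,268),z),onz(f,(212,300),z))
# foot-edge profile of bottle
hsv=cv2.cvtColor(f["color"],cv2.COLOR_RGB2HSV)
save(f,"bb",(240,170,330,280),6)
E
```

```text
cap [0.54098195 0.44128943 0.1       ] base [0.52355146 0.44319021 0.        ] [0.53932612 0.44189641 0.        ]
0 [0.62246204 0.49441009 0.        ] [0.66694817 0.34979208 0.        ]
0.03 [0.605732   0.49027577 0.03      ] [0.64678573 0.356816   0.03      ]
0.06 [0.58900197 0.48614145 0.06      ] [0.62662329 0.36383993 0.06      ]
```

View pics/bb.png

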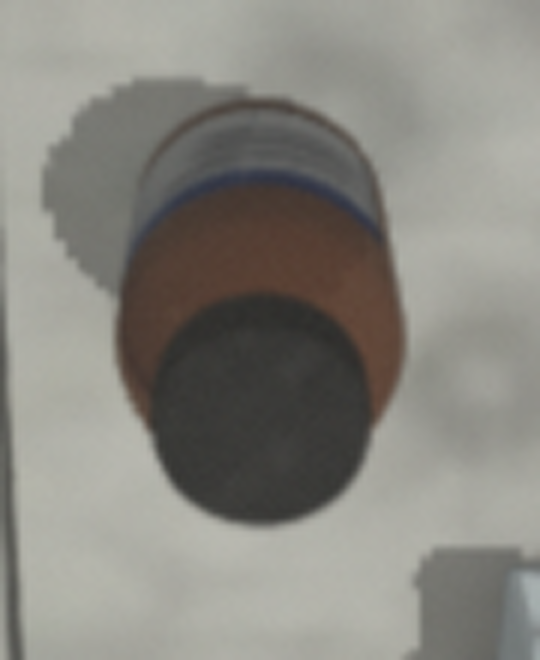

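Request:
step_arm:
  fingers: [0,0,0,0,0,0,0,0]
  delta_pos:
    - [20,1,20]
    - [50,2,40]
    - [90,2,50]
    - [130,2,50]
    - [165,2,50]
    - [195,2,50]
    - [214,2,50]
    - [214,2,50]
  roll: [0,0,0,0,0,0,0,0]

```text
t: 7.2
ee_pos: [0.5374, 0.4406, 0.0546]
tcp_rot: [-2.397, 1.569, -2.408]
force: [0.2, -0.4, -0.1]
finger_gap: 0.0855
```

```bash
python3 - <<'E'
from h import *
f=cams.grab_frame("wrist"); save(f,"wr4"); print(observe()["force"])
go([(.539,.441,.056,None)])
E
```

```text
[ 0.21006245 -0.44571393 -0.04670636]
p [0.5381 0.4414 0.0564] psi 89.4 xaxis [ 0.001  0.    -1.   ]Traceback (most recent call last):
  File "<stdin>", line 3, in <module>
  File "h.py", line 26, in go
    print(np.round(w,3),"->",np.round(d,1).tolist(),"roll",round(r,1))
          ~~~~~~~~^^^^^
    return _wrapfunc(a, 'round', decimals=decimals, out=out)
    return _wrapit(obj, method, *args, **kwds)
    result = getattr(arr, method)(*args, **kwds)
TypeError: unsupported operand type(s) for *: 'NoneType' and 'float'
```

View pics/wr4.png

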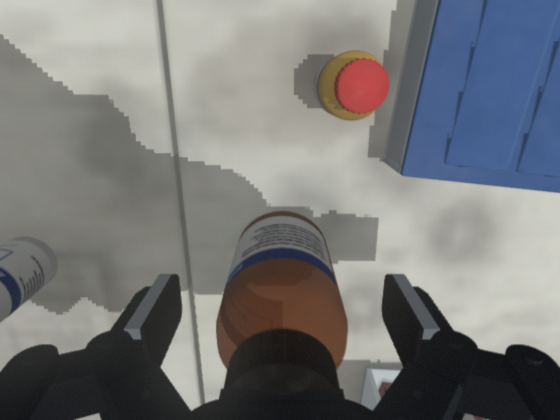

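Request:
step_arm:
  fingers: [0.3,0.6,0.6,0.6,0.6,0.6,0.6]
  delta_pos:
    - [0,0,0]
    - [0,0,0]
    - [0,0,0]
    - [0,0,0]
    - [0,0,0]
    - [0,0,0]
    - [0,0,0]
  roll: [0,0,0,0,0,0,0]
  force: 40

```text
t: 7.95
ee_pos: [0.5383, 0.4422, 0.0578]
tcp_rot: [0.451, 1.568, 0.442]
force: [-0.1, -2.4, 5.6]
finger_gap: 0.0467
```

Request:
step_arm:
  fingers: [0.6,0.6,0.6,0.6,0.6,0.6,0.6,0.6,0.6,0.6,0.6,0.6]
  delta_pos:
    - [-10,0,0]
    - [-30,0,0]
    - [-65,0,0]
    - [-105,0,0]
    - [-150,-5,0]
    - [-195,-12,0]
    - [-240,-22,0]
    - [-285,-35,0]
    - [-330,-50,0]
    - [-375,-65,0]
    - [-420,-80,0]
    - [-460,-100,-5]
  roll: [0,0,0,0,0,0,0,0,0,0,0,0]

```text
t: 9.15
ee_pos: [0.5305, 0.3411, 0.5182]
tcp_rot: [0.721, 1.569, 0.712]
force: [0.8, 0.1, -1.9]
finger_gap: 0.0471
```

```bash
sed -i 's/print(np.round(w,3)/print(w/' h.py; python3 - <<'E'
from h import *
f=cams.grab_frame("wrist"); save(f,"wr5"); print(observe()["force"],observe()["finger_gap"],np.round(observe()["joint_pos"],3))
go([(.53,.0,.57,90),(.48,-.17,.56,90),(.43,-.194,.45,90)])
E
```

```text
[-4.18866148 -3.70377833  3.17185285] 0.046529666484032485 [ 0.569  0.46   0.787  1.889 -0.002  0.579]
p [0.5298 0.338  0.5256] psi 89.39 xaxis [ 0.009  0.004 -1.   ]
(0.53, 0.0, 0.57, 90) -> [-45.6, -337.8, 4.2] roll -0.6
(0.48, -0.17, 0.56, 90) -> [-36.7, -508.3, -44.1] roll -0.6
(0.43, -0.194, 0.45, 90) -> [72.8, -533.3, -94.8] roll -0.6
```

View pics/wr5.png

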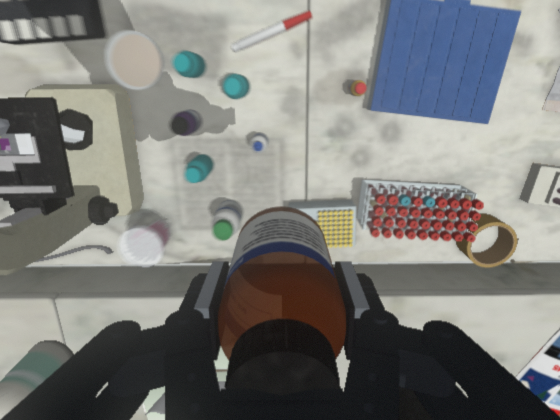

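Request:
step_arm:
  fingers: [0.6,0.6,0.6,0.6,0.6,0.6,0.6,0.6,0.6,0.6,0.6,0.6]
  delta_pos:
    - [-25,-25,0]
    - [-50,-60,0]
    - [-55,-105,2]
    - [-55,-150,4]
    - [-55,-195,4]
    - [-55,-240,4]
    - [-55,-285,4]
    - [-55,-330,4]
    - [-55,-375,-5]
    - [-55,-420,-15]
    - [-50,-465,-27]
    - [-45,-505,-40]
  roll: [0,0,0,0,0,0,0,0,0,0,0,0]

```text
t: 10.4
ee_pos: [0.4854, -0.1646, 0.5607]
tcp_rot: [-0.451, 1.57, -0.461]
force: [0.1, -0.1, -2.1]
finger_gap: 0.0465
```

```bash
python3 - <<'E'
from h import *
print(observe()["force"],observe()["finger_gap"],np.round(observe()["joint_pos"],3))
go([(.43,-.2,.45,90),(.39,-.194,.30,90)])
E
```

```text
[ 0.12167679 -0.13291328 -2.10430345] 0.046515687697610116 [-0.327  0.225  0.537  1.882 -0.    -0.317]
p [ 0.4854 -0.1646  0.5607] psi 89.45 xaxis [ 0.001 -0.    -1.   ]
(0.43, -0.2, 0.45, 90) -> [110.7, -35.9, -55.1] roll -0.6
(0.39, -0.194, 0.3, 90) -> [260.7, -30.2, -95.3] roll -0.6
```

Request:
step_arm:
  fingers: [0.6,0.6,0.6,0.6,0.6,0.6,0.6,0.6,0.6,0.6]
  delta_pos:
    - [20,-20,-10]
    - [55,-35,-20]
    - [100,-45,-30]
    - [145,-45,-35]
    - [190,-45,-35]
    - [235,-45,-35]
    - [280,-45,-35]
    - [315,-45,-35]
    - [340,-45,-35]
    - [340,-45,-35]
  roll: [0,0,0,0,0,0,0,0,0,0]

```text
t: 11.4
ee_pos: [0.4484, -0.2062, 0.2173]
tcp_rot: [2.699, 1.564, 2.69]
force: [0.0, 1.1, -1.6]
finger_gap: 0.0468
```

```bash
python3 - <<'E'
from h import *
f=cams.grab_frame("wrist"); save(f,"wr6"); print(observe()["t"],observe()["force"],observe()["finger_gap"])
for n,xy,lo,hi in [("brown",(282,80),(3,120,60),(16,255,255)),("blue",(150,115),(105,150,60),(125,255,255)),("purple",(100,189),(126,110,40),(150,255,255))]:
    b=blob(f,xy,lo,hi,120); print(n, b and (np.round(b[0],1),b[1],np.round(b[2][0],1),np.round(b[2][1],1),"lip xyz",np.round(onz(f,b[2][0],.024),4)))
    for l in cams.landmark_of(n+"_base","wrist"): print(np.round(l["xy"]),round(l["score"],2),np.round(onz(f,l["xy"],0),4))
go([(.39,-.194,.15,90)])
E
```

```text
11.45 [ 0.73774168  0.91259659 -2.67385224] 0.04653213188977293
brown (array([297.1, 115.2]), array([ 257,   73,   83,   85, 4939], dtype=int32), array([298.1, 114.9]), array([83.1, 85.3]), 'lip xyz', array([ 0.3895, -0.1901,  0.024 ]))
[ 74. 328.] 0.55 [ 0.6234 -0.4405 -0.    ]
blue (array([169.7, 160.9]), array([ 140,  133,   59,   58, 2514], dtype=int32), array([169.2, 161.2]), array([55.2, 61.3]), 'lip xyz', array([ 0.4286, -0.3048,  0.024 ]))
[176. 158.] 0.88 [ 0.4306 -0.306   0.    ]
purple (array([ 36.4, 232.3]), array([   3,  204,   67,   60, 3131], dtype=int32), array([ 36.7, 231.9]), array([59.1, 69.8]), 'lip xyz', array([ 0.4956, -0.4383,  0.024 ]))
[ 52. 223.] 0.85 [ 0.4964 -0.4389  0.    ]
p [ 0.4522 -0.208   0.2225] psi 89.47 xaxis [ 0.003 -0.001 -1.   ]
(0.39, -0.194, 0.15, 90) -> [72.3, 13.5, -62.5] roll -0.5
```

View pics/wr6.png

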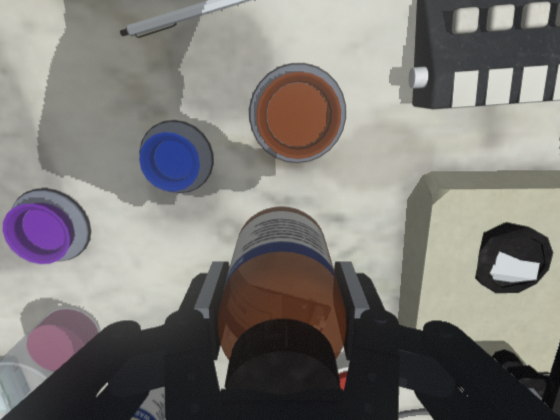

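```bash
python3 - <<'E'
from h import *
f=cams.grab_frame("wrist"); p,R=pose(); print(p)
print(onz(f,(283,207.5),p[2]-.057)+[.024,0,0]-p)
for z in (.0,.05,.07): print(onz(f,(410,77),z))
go([(.389,-.1915,.14,90),(.389,-.1915,.065,90)])
E
```

```text
[ 0.45229157 -0.20807475  0.22250606]
[ 0.00241351  0.00167836 -0.057     ]
[ 0.36490743 -0.09040053  0.        ]
[ 0.36550707 -0.10747805  0.05      ]
[ 0.36574693 -0.11430905  0.07      ]
p [ 0.4523 -0.2081  0.2225] psi 89.47 xaxis [ 0.003 -0.001 -1.   ]
(0.389, -0.1915, 0.14, 90) -> [82.3, 16.1, -63.7] roll -0.5
(0.389, -0.1915, 0.065, 90) -> [157.3, 16.2, -63.9] roll -0.5
```

Request:
step_arm:
  fingers: [0.6,0.6,0.6,0.6,0.6,0.6]
  delta_pos:
    - [25,8,-25]
    - [60,15,-50]
    - [95,15,-65]
    - [115,15,-65]
    - [115,15,-65]
    - [115,15,-65]
  roll: [0,0,0,0,0,0]

```text
t: 12.25
ee_pos: [0.3875, -0.1925, 0.1069]
tcp_rot: [-0.423, 1.569, -0.432]
force: [0.8, -0.5, -1.8]
finger_gap: 0.0469
```

```bash
python3 - <<'E'
from h import *
f=cams.grab_frame("wrist"); save(f,"wr7"); print(observe()["t"],observe()["force"],observe()["finger_gap"])
go([(.3875,-.192,.065,90)])
E
```

```text
12.3 [-0.58360688 -0.40404281 -1.40316982] 0.0467926328191948
p [ 0.3881 -0.1928  0.1073] psi 89.47 xaxis [ 0.003 -0.001 -1.   ]
(0.3875, -0.192, 0.065, 90) -> [42.3, 0.9, -0.7] roll -0.5
```

View pics/wr7.png

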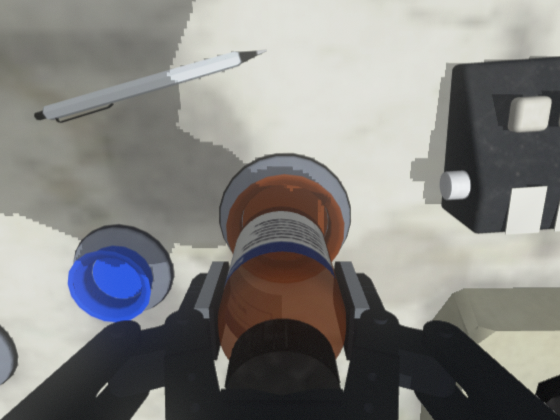

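Request:
step_arm:
  fingers: [0.6,0.6,0.6,0.6,0.6,0.6]
  delta_pos:
    - [8,2,-1]
    - [18,2,-1]
    - [28,2,-1]
    - [36,2,-1]
    - [41,2,-1]
    - [41,2,-1]
  roll: [0,0,0,0,0,0]

```text
t: 12.9
ee_pos: [0.3854, -0.1901, 0.0652]
tcp_rot: [-1.545, 1.571, -1.554]
force: [-5.4, 1.8, 16.8]
finger_gap: 0.0466
```

```bash
python3 - <<'E'
from h import *
f=cams.grab_frame("wrist"); save(f,"wr8"); print(observe()["t"],observe()["force"],observe()["finger_gap"])
go([(.3875,-.191,.065,90)])
E
```

```text
12.95 [-4.03492302  2.77004986 14.60238951] 0.04656019126230741
p [ 0.3854 -0.1901  0.0652] psi 89.46 xaxis [ 0. -0. -1.]
(0.3875, -0.191, 0.065, 90) -> [0.2, -0.9, 2.2] roll -0.5
```

View pics/wr8.png

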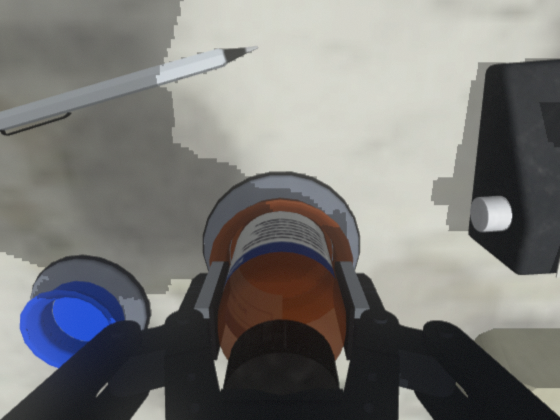

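Request:
step_arm:
  fingers: [0.3,0,0,0,0,0,0,0,0,0,0]
  delta_pos:
    - [0,0,0]
    - [0,0,0]
    - [0,0,0]
    - [0,0,0]
    - [-20,0,0]
    - [-50,0,0]
    - [-90,0,0]
    - [-130,0,0]
    - [-175,0,10]
    - [-220,0,30]
    - [-250,0,50]
  roll: [0,0,0,0,0,0,0,0,0,0,0]

```text
t: 14.05
ee_pos: [0.4363, -0.1907, 0.3178]
tcp_rot: [-0.408, 1.567, -0.417]
force: [0.3, -0.6, 0.6]
finger_gap: 0.0857
```

```bash
python3 - <<'E'
from h import *
f=cams.grab_frame("wrist"); save(f,"wr9"); print(observe()["t"],observe()["force"],observe()["finger_gap"])
go([(.48,-.17,.56,90),(.53,.0,.56,90),(.45,.19,.35,90)])
E
```

```text
14.1 [ 5.27865025 -1.99058672  4.47836897] 0.08530088874691591
p [ 0.4408 -0.1915  0.3216] psi 89.49 xaxis [ 0.01  -0.004 -1.   ]
(0.48, -0.17, 0.56, 90) -> [-238.1, 21.1, 41.5] roll -0.5
(0.53, 0.0, 0.56, 90) -> [-238.2, 191.5, 90.0] roll -0.5
(0.45, 0.19, 0.35, 90) -> [-29.7, 381.5, 6.2] roll -0.5
```

View pics/wr9.png

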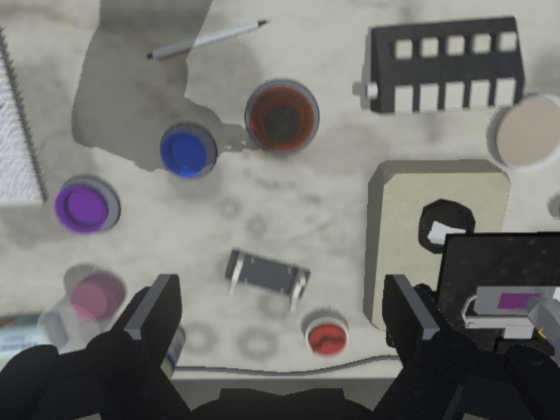

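```bash
python3 - <<'E'
from h import *
f=cams.grab_frame("wrist")
for n,xy,lo,hi in [("blue",(187,152),(105,150,60),(125,255,255)),("purple",(84,207),(126,110,40),(150,255,255))]:
    b=blob(f,xy,lo,hi,60); print(n, b and (np.round(b[2][0],1),np.round(b[2][1],1),"lip xyz",np.round(onz(f,b[2][0],.024),4)))
    for l in cams.landmark_of(n+"_base","wrist"): print(np.round(l["xy"]),round(l["score"],2),np.round(onz(f,l["xy"],0),4))
for l in cams.landmark_of("marker_rest","wrist")+cams.landmark_of("brown_bottle","wrist"): print(np.round(l["xy"]),round(l["score"],2),np.round(onz(f,l["xy"],0),4))
save(f,"rest2",(210,235,330,320),6)
E
```

```text
blue (array([185.3, 145.6]), array([41.8, 45.7]), 'lip xyz', array([ 0.4286, -0.3047,  0.024 ]))
[191. 142.] 0.64 [ 0.4276 -0.3033  0.    ]
purple (array([ 83.1, 201.2]), array([44.1, 53. ]), 'lip xyz', array([ 0.4965, -0.4384,  0.024 ]))
[ 93. 197.] 0.92 [ 0.4994 -0.4388  0.    ]
[269. 265.] 0.86 [ 0.6004 -0.2103  0.    ]
[283. 105.] 0.64 [ 0.385  -0.1891  0.    ]
```

View pics/rest2.png

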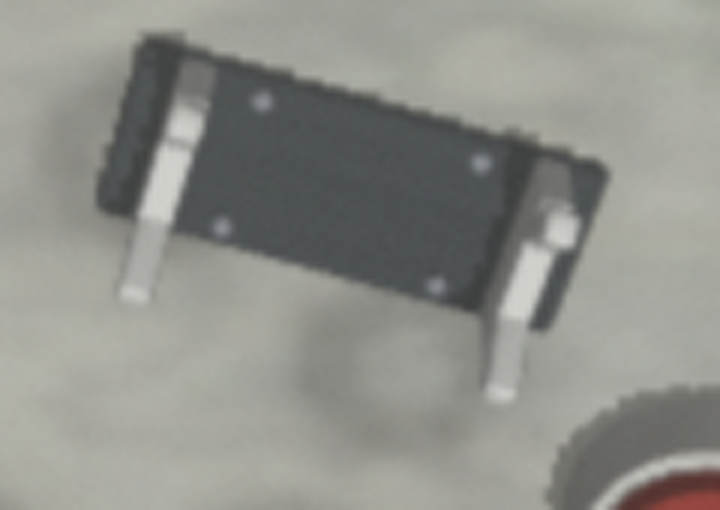

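Request:
step_arm:
  fingers: [0,0,0,0,0,0,0,0,0,0,0,0]
  delta_pos:
    - [-40,0,10]
    - [-85,0,20]
    - [-130,0,30]
    - [-170,10,42]
    - [-205,25,52]
    - [-230,50,65]
    - [-230,90,78]
    - [-230,135,88]
    - [-230,180,90]
    - [-230,225,90]
    - [-230,270,85]
    - [-230,315,75]
  roll: [0,0,0,0,0,0,0,0,0,0,0,0]

```text
t: 15.55
ee_pos: [0.5127, 0.1253, 0.5424]
tcp_rot: [-2.875, 1.567, -2.885]
force: [0.9, 0.8, -0.9]
finger_gap: 0.0854
```

```bash
python3 - <<'E'
from h import *
print(observe()["t"],np.round(observe()["joint_pos"],3))
go([(.44,.185,.28,90)])
E
```

```text
15.55 [ 0.24   0.243  0.515  1.846 -0.     0.25 ]
p [0.5127 0.1253 0.5424] psi 89.44 xaxis [-0.004 -0.001 -1.   ]
(0.44, 0.185, 0.28, 90) -> [262.6, 59.2, -72.4] roll -0.6
```

Request:
step_arm:
  fingers: [0,0,0,0,0,0,0,0,0]
  delta_pos:
    - [20,40,0]
    - [50,75,-10]
    - [95,80,-20]
    - [140,80,-30]
    - [185,80,-40]
    - [230,80,-45]
    - [260,80,-50]
    - [275,80,-50]
    - [275,80,-50]
  roll: [0,0,0,0,0,0,0,0,0]

```text
t: 16.45
ee_pos: [0.461, 0.2029, 0.2656]
tcp_rot: [-2.715, 1.563, -2.724]
force: [-0.7, -0.3, 0.8]
finger_gap: 0.0853
```

```bash
python3 - <<'E'
from h import *
f=cams.grab_frame("wrist"); save(f,"wr10"); print(observe()["t"])
for l in cams.landmark_of("purple_bottle","wrist")+cams.landmark_of("dropper_bottle","wrist"): print(np.round(l["xy"]),round(l["score"],2),np.round(onz(f,l["xy"],0),4))
go([(.513,.185,.28,90)])
E
```

```text
16.5
[266. 207.] 0.89 [0.5095 0.1847 0.    ]
[346. 157.] 0.8 [0.4529 0.2735 0.    ]
[282. 266.] 0.75 [0.5855 0.2022 0.    ]
[279. 126.] 0.56 [0.4187 0.2011 0.    ]
[370. 233.] 0.86 [0.5427 0.3062 0.    ]
p [0.464  0.2042 0.2699] psi 89.45 xaxis [ 0.  0. -1.]
(0.513, 0.185, 0.28, 90) -> [-10.1, -18.7, 49.2] roll -0.5
```

View pics/wr10.png

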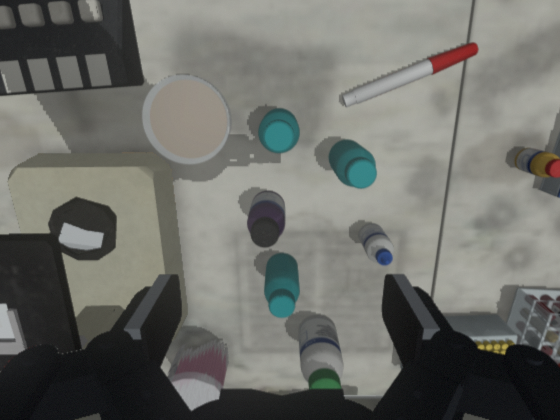

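```bash
python3 - <<'E'
from h import *
f=cams.grab_frame("wrist"); save(f,"pb",(230,170,310,270),6)
print(onz(f,(263.5,232.5),.085),onz(f,(267,190),0)+[.019,0,0])
for z in (0,.04,.05):print(onz(f,(187,290),z))
E
```

```text
[0.51158619 0.18785535 0.085     ] [0.51453882 0.18824345 0.        ]
[ 6.26162236e-01  8.43124856e-02 -5.55111512e-17]
[0.60088093 0.09681074 0.04      ]
[0.5945606 0.0999353 0.05     ]
```

View pics/pb.png

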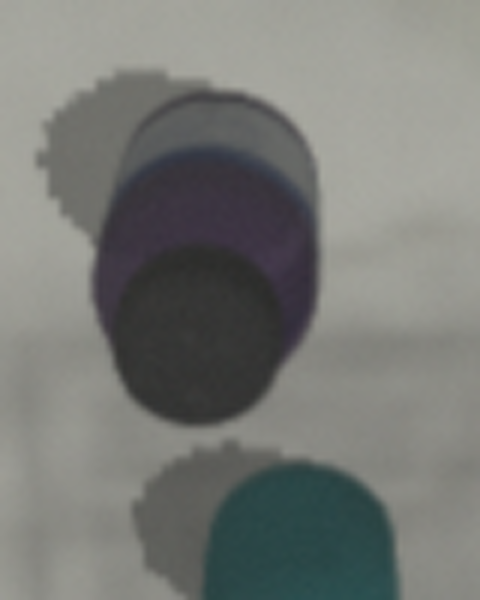

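Request:
step_arm:
  fingers: [0.1,0.1,0.1,0.1,0.1,0.1,0.1,0.1]
  delta_pos:
    - [20,-8,22]
    - [55,-16,44]
    - [95,-16,44]
    - [135,-16,44]
    - [170,-16,44]
    - [200,-16,44]
    - [220,-16,44]
    - [220,-16,44]
  roll: [0,0,0,0,0,0,0,0]

```text
t: 17.45
ee_pos: [0.5065, 0.1874, 0.0475]
tcp_rot: [-2.773, 1.567, -2.782]
force: [-0.4, -0.4, 0.7]
finger_gap: 0.077
```

```bash
python3 - <<'E'
from h import *
f=cams.grab_frame("wrist"); save(f,"wr11"); print(observe()["t"],observe()["force"])
go([(.508,.1875,.05,90)])
E
```

```text
17.5 [ 0.35086547 -0.39298451  0.39775922]
p [0.5076 0.1878 0.0492] psi 89.46 xaxis [-0.001 -0.    -1.   ]
(0.508, 0.1875, 0.05, 90) -> [-0.8, -0.3, 0.4] roll -0.5
```

View pics/wr11.png

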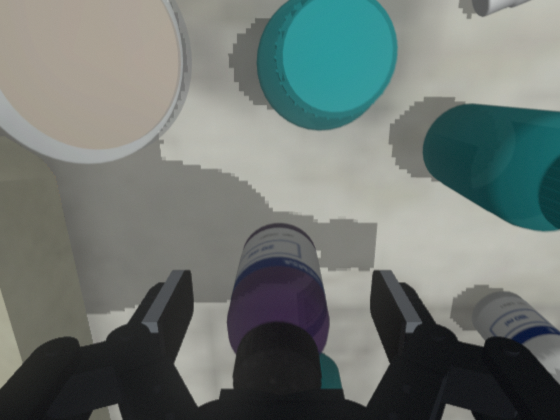

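Centred. Closing and lifting.

Request:
step_arm:
  fingers: [0.4,0.7,0.7,0.7,0.7,0.7,0.7,0.7,0.7,0.7,0.7]
  delta_pos:
    - [0,0,0]
    - [0,0,0]
    - [0,0,0]
    - [0,0,0]
    - [0,0,0]
    - [0,0,0]
    - [0,0,0]
    - [-8,0,0]
    - [-25,0,0]
    - [-55,0,0]
    - [-95,0,0]
  roll: [0,0,0,0,0,0,0,0,0,0,0]

```text
t: 18.6
ee_pos: [0.5063, 0.1875, 0.1447]
tcp_rot: [-2.812, 1.568, -2.821]
force: [1.8, 0.4, -2.1]
finger_gap: 0.0368
```

```bash
python3 - <<'E'
from h import *
f=cams.grab_frame("wrist"); save(f,"wr12"); print(observe()["t"],observe()["force"],observe()["finger_gap"])
go([(.53,.17,.55,90),(.53,.0,.56,90),(.47,-.25,.55,90),(.53,-.44,.25,90)])
E
```

```text
18.65 [2.24911498 1.20201571 4.19793134] 0.03640951463522895
p [0.5103 0.189  0.1523] psi 89.48 xaxis [ 0.007  0.003 -1.   ]
(0.53, 0.17, 0.55, 90) -> [-397.6, -17.7, 22.5] roll -0.5
(0.53, 0.0, 0.56, 90) -> [-408.0, -187.7, 24.2] roll -0.5
(0.47, -0.25, 0.55, 90) -> [-399.1, -438.3, -33.6] roll -0.5
(0.53, -0.44, 0.25, 90) -> [-99.2, -628.5, 26.1] roll -0.5
```

View pics/wr12.png

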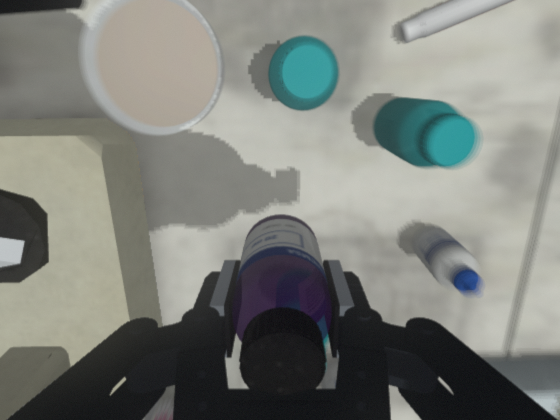

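Request:
step_arm:
  fingers: [0.7,0.7,0.7,0.7,0.7,0.7,0.7,0.7,0.7,0.7,0.7,0.7]
  delta_pos:
    - [-45,0,0]
    - [-90,0,0]
    - [-135,0,0]
    - [-180,0,5]
    - [-225,0,10]
    - [-270,0,15]
    - [-315,0,20]
    - [-355,-5,22]
    - [-390,-20,24]
    - [-408,-50,24]
    - [-412,-95,24]
    - [-412,-140,24]
  roll: [0,0,0,0,0,0,0,0,0,0,0,0]

```text
t: 19.85
ee_pos: [0.5303, 0.0469, 0.558]
tcp_rot: [0.09, 1.568, 0.082]
force: [1.2, -1.0, -1.6]
finger_gap: 0.037
```

```bash
python3 - <<'E'
from h import *
print(observe()["t"],observe()["force"],observe()["finger_gap"])
go([(.53,.0,.56,90),(.49,-.2,.56,90),(.51,-.35,.45,90),(.55,-.44,.22,90)])
E
```

```text
19.85 [ 1.23871792 -1.03049203 -1.55814168] 0.03698969938770564
p [0.5303 0.0469 0.558 ] psi 89.57 xaxis [ 0.003  0.    -1.   ]
(0.53, 0.0, 0.56, 90) -> [-2.0, -46.9, 0.0] roll -0.4
(0.49, -0.2, 0.56, 90) -> [-2.1, -247.2, -38.5] roll -0.4
(0.51, -0.35, 0.45, 90) -> [107.9, -397.0, -17.6] roll -0.4
(0.55, -0.44, 0.22, 90) -> [338.0, -486.8, 22.4] roll -0.4
```

```bash
python3 - <<'E'
from h import *
s=cams.grab_frame("side"); 
for xy,z in [((377,378),0),((368,262),0),((368,258),.02)]: print(np.round(onz(s,xy,z),3))
save(s,"side2")
E
```

```text
[ 0.354 -0.81   0.   ]
[ 0.611 -0.424  0.   ]
[ 0.603 -0.431  0.02 ]
```

View pics/side2.png

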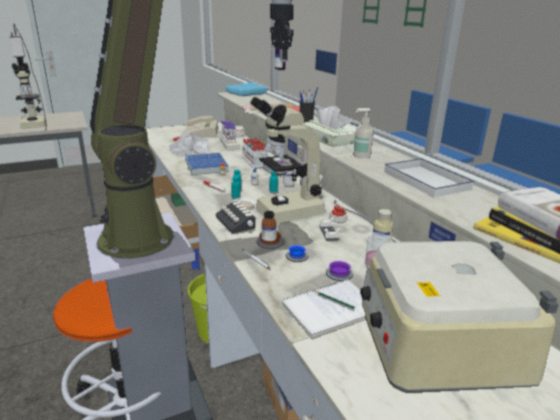

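Request:
step_arm:
  fingers: [0.7,0.7,0.7,0.7,0.7,0.7,0.7,0.7,0.7,0.7,0.7,0.7]
  delta_pos:
    - [0,-45,0]
    - [0,-90,-5]
    - [0,-135,-15]
    - [0,-180,-25]
    - [0,-225,-30]
    - [5,-270,-30]
    - [20,-310,-25]
    - [45,-350,-18]
    - [75,-390,-10]
    - [110,-425,0]
    - [150,-460,10]
    - [190,-484,20]
  roll: [0,0,0,0,0,0,0,0,0,0,0,0]

```text
t: 21.1
ee_pos: [0.5454, -0.4368, 0.3683]
tcp_rot: [-0.733, 1.569, -0.744]
force: [1.1, -0.7, -1.2]
finger_gap: 0.0365
```

Request:
step_arm:
  fingers: [0.7,0.7,0.7,0.7,0.7]
  delta_pos:
    - [40,0,0]
    - [80,0,0]
    - [115,0,0]
    - [130,0,0]
    - [130,0,0]
  roll: [0,0,0,0,0]

```text
t: 21.6
ee_pos: [0.5439, -0.4335, 0.2357]
tcp_rot: [2.457, 1.565, 2.448]
force: [-0.4, -0.3, -2.2]
finger_gap: 0.0365
```

```bash
python3 - <<'E'
from h import *
f=cams.grab_frame("wrist"); save(f,"wr13"); print(observe()["t"],observe()["force"],observe()["finger_gap"])
for n,xy,lo,hi in [("purple",(280,140),(126,110,40),(150,255,255))]:
    b=blob(f,xy,lo,hi,80); print(n, b and (np.round(b[2][0],1),np.round(b[2][1],1),"lip xyz",np.round(onz(f,b[2][0],.024),4)))
    for l in cams.landmark_of(n+"_base","wrist"): print(np.round(l["xy"]),round(l["score"],2),np.round(onz(f,l["xy"],0),4))
go([(.4965,-.4385,.10,90)])
E
```

```text
21.65 [-0.21748456 -0.59217915 -0.87381809] 0.03624039185596805
purple (array([272.8, 126.3]), array([67.5, 68.5]), 'lip xyz', array([ 0.4967, -0.4395,  0.024 ]))
[274. 126.] 0.76 [ 0.4987 -0.4387  0.    ]
p [ 0.5456 -0.4349  0.2397] psi 89.47 xaxis [ 0. -0. -1.]
(0.4965, -0.4385, 0.1, 90) -> [139.7, -4.0, -49.1] roll -0.5
```

View pics/wr13.png

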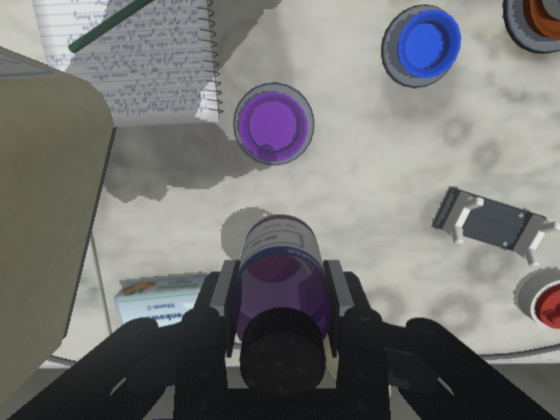

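```bash
python3 - <<'E'
from h import *
f=cams.grab_frame("wrist"); p,R=pose(); print(p)
print(onz(f,(283,214.5),p[2]-.050)+[.019,0,0]-p)
E
```

```text
[ 0.54602883 -0.43524109  0.24058374]
[-0.00209264  0.0019847  -0.05      ]
```

Request:
step_arm:
  fingers: [0.7,0.7,0.7,0.7,0.7,0.7,0.7,0.7]
  delta_pos:
    - [20,-2,-25]
    - [45,-5,-45]
    - [80,-6,-48]
    - [115,-6,-48]
    - [140,-6,-48]
    - [150,-6,-48]
    - [150,-6,-48]
    - [150,-6,-48]
  roll: [0,0,0,0,0,0,0,0]

```text
t: 22.55
ee_pos: [0.4986, -0.4414, 0.0908]
tcp_rot: [-0.725, 1.568, -0.734]
force: [-0.4, 0.6, -1.1]
finger_gap: 0.0367
```

```bash
python3 - <<'E'
from h import *
f=cams.grab_frame("wrist"); save(f,"wr14"); print(observe()["t"],observe()["force"],observe()["finger_gap"])
go([(.4975,-.4410,.058,90)])
E
```

```text
22.6 [-1.09852979  0.03583752 -1.0201469 ] 0.03693299703579337
p [ 0.4987 -0.4416  0.0911] psi 89.47 xaxis [ 0.003 -0.002 -1.   ]
(0.4975, -0.441, 0.058, 90) -> [33.1, 0.7, -1.3] roll -0.5
```

View pics/wr14.png

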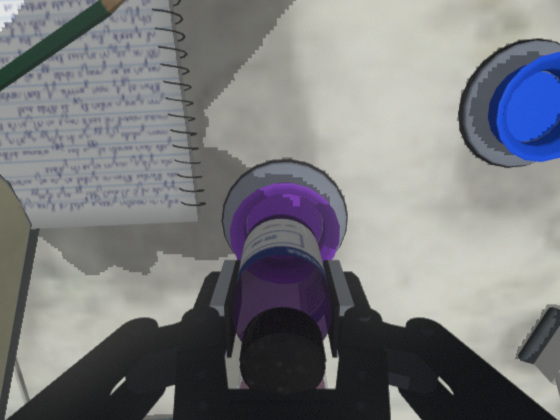

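Request:
step_arm:
  fingers: [0.7,0.7,0.7,0.7,0.7,0.7]
  delta_pos:
    - [8,1,-1]
    - [17,1,-2]
    - [25,1,-2]
    - [31,1,-2]
    - [34,1,-2]
    - [34,1,-2]
  roll: [0,0,0,0,0,0]

```text
t: 23.2
ee_pos: [0.4951, -0.4395, 0.0588]
tcp_rot: [-0.843, 1.57, -0.853]
force: [-10.5, 8.2, 31.6]
finger_gap: 0.0371
```

```bash
python3 - <<'E'
from h import *
f=cams.grab_frame("wrist"); save(f,"wr15"); print(observe()["t"],observe()["force"],observe()["finger_gap"])
go([(.4975,-.4410,.058,90)])
E
```

```text
23.25 [-9.59130622  7.94246921 32.01446464] 0.03680380674149385
p [ 0.4952 -0.4395  0.0589] psi 89.46 xaxis [ 0.001 -0.001 -1.   ]
(0.4975, -0.441, 0.058, 90) -> [0.9, -1.5, 2.4] roll -0.5
```

View pics/wr15.png

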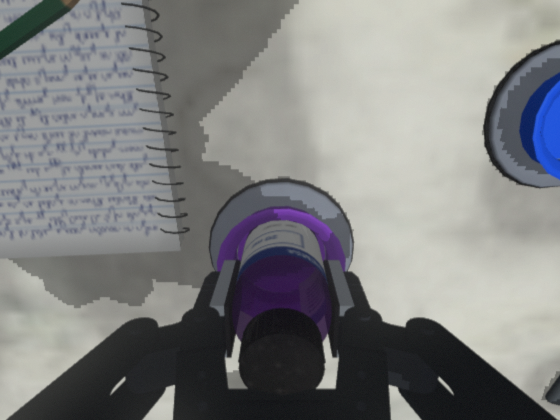

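Request:
step_arm:
  fingers: [0.7,0.7,0.7,0.7,0.7,0.7]
  delta_pos:
    - [-3,0,1]
    - [-4,0,3]
    - [-4,0,3]
    - [-2,0,3]
    - [-1,0,3]
    - [-1,0,3]
  roll: [0,0,0,0,0,0]

```text
t: 23.85
ee_pos: [0.4984, -0.4398, 0.0589]
tcp_rot: [-0.987, 1.57, -0.996]
force: [-7.5, 5.9, 27.7]
finger_gap: 0.037
```

```bash
python3 - <<'E'
from h import *
print(observe()["t"],observe()["force"],observe()["finger_gap"])
go([(.4975,-.4410,.058,90)])
f=cams.grab_frame("wrist"); p,R=pose();save(f,"wr16")
E
```

```text
23.85 [-7.469347    5.89597443 27.66294408] 0.036987163606453766
p [ 0.4984 -0.4398  0.0589] psi 89.47 xaxis [ 0.001 -0.001 -1.   ]
(0.4975, -0.441, 0.058, 90) -> [0.9, -1.2, -0.9] roll -0.5
```

View pics/wr16.png

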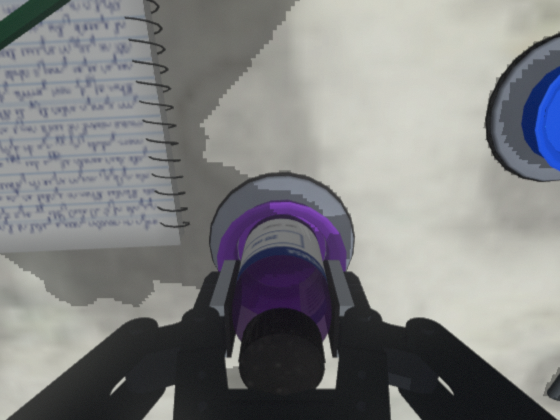

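Request:
step_arm:
  fingers: [0.4,0.1,0,0,0,0,0,0,0,0,0,0]
  delta_pos:
    - [-2,0,0]
    - [-2,0,0]
    - [-2,0,0]
    - [-2,0,0]
    - [-20,0,0]
    - [-55,0,0]
    - [-95,0,0]
    - [-140,0,0]
    - [-185,10,0]
    - [-230,25,0]
    - [-275,45,0]
    - [-320,70,0]
  roll: [0,0,0,0,0,0,0,0,0,0,0,0]

```text
t: 25.1
ee_pos: [0.4988, -0.3699, 0.3758]
tcp_rot: [2.92, 1.571, 2.91]
force: [0.1, -0.4, 0.3]
finger_gap: 0.0858
```

```bash
python3 - <<'E'
from h import *
print(observe()["t"],observe()["force"],observe()["finger_gap"])
f=cams.grab_frame("wrist"); save(f,"wr17")
b=blob(f,(400,80),(105,150,60),(125,255,255),80); print(b and (np.round(b[2][0],1),"lip xyz",np.round(onz(f,b[2][0],.024),4)))
go([(.49,-.2,.56,90),(.53,0,.56,90),(.54,.2,.5,90),(.49,.307,.26,90)])
E
```

```text
25.1 [ 0.07436707 -0.43599394  0.3034048 ] 0.0858294725263367
(array([333.7,  94.2]), 'lip xyz', array([ 0.4287, -0.3021,  0.024 ]))
p [ 0.5005 -0.3673  0.3844] psi 89.56 xaxis [ 0.009 -0.004 -1.   ]
(0.49, -0.2, 0.56, 90) -> [-176.3, 166.6, -10.2] roll -0.4
(0.53, 0, 0.56, 90) -> [-176.7, 366.9, 28.2] roll -0.4
(0.54, 0.2, 0.5, 90) -> [-117.3, 567.2, 36.2] roll -0.4
(0.49, 0.307, 0.26, 90) -> [121.9, 674.7, -16.7] roll -0.4
```

View pics/wr17.png

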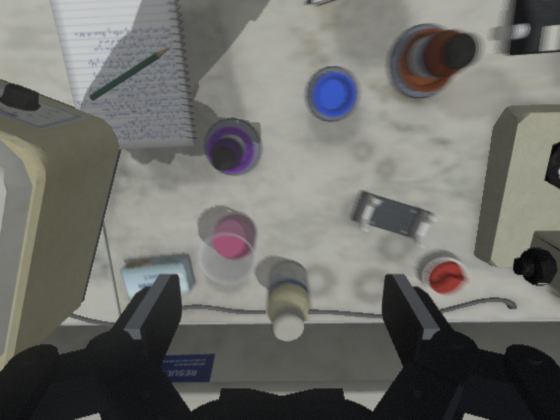

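Request:
step_arm:
  fingers: [0,0,0,0,0,0,0,0,0,0,0,0]
  delta_pos:
    - [-40,20,0]
    - [-80,45,0]
    - [-120,75,-3]
    - [-150,110,-7]
    - [-170,155,-10]
    - [-175,200,0]
    - [-175,245,10]
    - [-175,290,18]
    - [-175,335,25]
    - [-175,380,28]
    - [-175,425,28]
    - [-175,470,28]
  roll: [0,0,0,0,0,0,0,0,0,0,0,0]

```text
t: 26.35
ee_pos: [0.5315, 0.1014, 0.5488]
tcp_rot: [-2.818, 1.57, -2.827]
force: [1.0, -0.1, 0.3]
finger_gap: 0.0851
```

Request:
step_arm:
  fingers: [0,0,0,0,0,0,0,0,0,0]
  delta_pos:
    - [5,45,0]
    - [20,90,0]
    - [50,130,-5]
    - [90,165,-15]
    - [130,190,-25]
    - [175,204,-35]
    - [220,204,-45]
    - [260,204,-45]
    - [280,204,-45]
    - [280,204,-45]
  roll: [0,0,0,0,0,0,0,0,0,0]

```text
t: 27.35
ee_pos: [0.4862, 0.3028, 0.2654]
tcp_rot: [-2.574, 1.564, -2.583]
force: [-0.6, 0.2, 0.6]
finger_gap: 0.0854
```

```bash
python3 - <<'E'
from h import *
print(observe()["t"],observe()["force"],observe()["finger_gap"])
f=cams.grab_frame("wrist"); save(f,"wr18")
for l in cams.landmark_of("dropper_bottle","wrist")+cams.landmark_of("marker_mid","wrist"): print(np.round(l["xy"]),round(l["score"],2),np.round(onz(f,l["xy"],0),4))
go([(.54,.307,.05,90)])
E
```

```text
27.35 [-0.63583573  0.15415217  0.57981782] 0.08536340634580018
[285. 212.] 0.78 [0.5418 0.3064 0.    ]
[306.  47.] 0.7 [0.3672 0.3285 0.    ]
p [0.4889 0.3043 0.2707] psi 89.46 xaxis [ 0.001  0.001 -1.   ]
(0.54, 0.307, 0.05, 90) -> [220.7, 3.0, 50.7] roll -0.5
```

View pics/wr18.png

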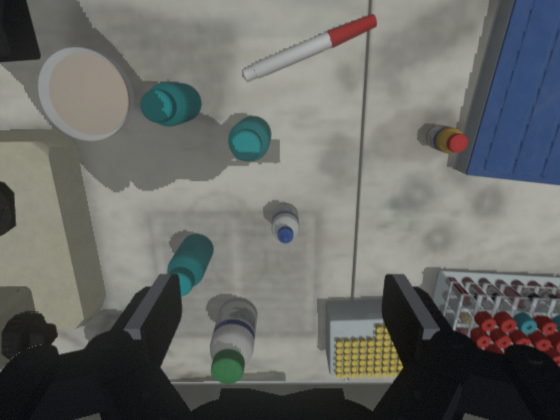

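```bash
python3 - <<'E'
from h import *
f=cams.grab_frame("wrist"); save(f,"db",(250,185,330,265),7)
print(onz(f,(286,235),.068),onz(f,(285,204),0)+[.0145,0,0])
print("marker ends",onz(f,(247,74),.008),onz(f,(375,20),.008)); save(f,"mk",(230,0,390,90),5)
go([(.54,.307,.05,90)])
E
```

```text
[0.54742603 0.30918472 0.068     ] [0.55274201 0.30900309 0.        ]
marker ends [0.39650858 0.27132083 0.008     ] [0.34870426 0.39682476 0.008     ]
p [0.4892 0.3044 0.2712] psi 89.46 xaxis [ 0.002  0.001 -1.   ]
(0.54, 0.307, 0.05, 90) -> [221.3, 2.7, 50.2] roll -0.5
```

View pics/db.png

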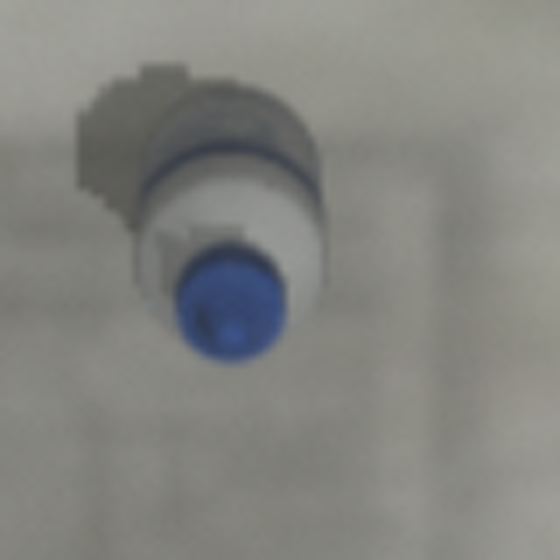

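Request:
step_arm:
  fingers: [0.2,0.2,0.2,0.2,0.2,0.2,0.2,0.2]
  delta_pos:
    - [20,1,25]
    - [55,2,48]
    - [95,2,54]
    - [135,2,54]
    - [175,2,54]
    - [205,2,54]
    - [224,2,54]
    - [224,2,54]
  roll: [0,0,0,0,0,0,0,0]

```text
t: 28.35
ee_pos: [0.5416, 0.3048, 0.0438]
tcp_rot: [-2.607, 1.568, -2.617]
force: [-0.4, 1.0, 0.0]
finger_gap: 0.0681
```

```bash
python3 - <<'E'
from h import *
f=cams.grab_frame("wrist"); save(f,"wr19"); print(observe()["t"],observe()["force"])
go([(.543,.307,.046,90)])
E
```

```text
28.4 [ 1.03533863 -0.20643706 -0.05830713]
p [0.5426 0.3054 0.0456] psi 89.46 xaxis [-0. -0. -1.]
(0.543, 0.307, 0.046, 90) -> [-0.4, 1.6, 0.4] roll -0.5
```

View pics/wr19.png

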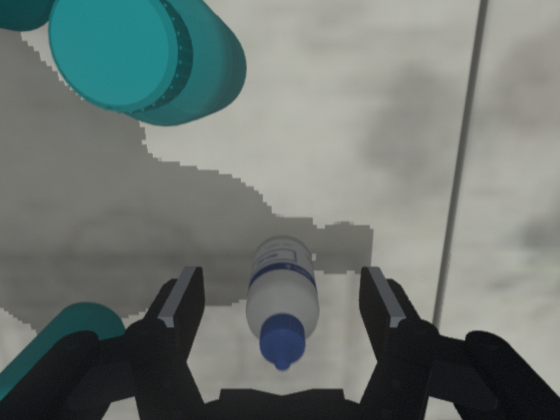

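Request:
step_arm:
  fingers: [0.5,0.8,0.8,0.8,0.8,0.8,0.8,0.8,0.8,0.8,0.8,0.8]
  delta_pos:
    - [0,0,0]
    - [0,0,0]
    - [0,0,0]
    - [0,0,0]
    - [0,0,0]
    - [0,0,0]
    - [0,0,0]
    - [0,0,0]
    - [-8,0,0]
    - [-25,0,0]
    - [-55,0,0]
    - [-95,0,0]
  roll: [0,0,0,0,0,0,0,0,0,0,0,0]
  force: 35

```text
t: 29.6
ee_pos: [0.5409, 0.3047, 0.1404]
tcp_rot: [-2.632, 1.567, -2.642]
force: [0.7, 0.3, -0.2]
finger_gap: 0.0271
```

```bash
python3 - <<'E'
from h import *
f=cams.grab_frame("wrist"); save(f,"wr20"); print(observe()["t"],observe()["force"],observe()["finger_gap"])
go([(.53,.2,.5,90),(.53,.0,.56,90),(.47,-.2,.55,90),(.48,-.305,.25,90)])
E
```

```text
29.65 [1.64462172 1.6379014  4.88880401] 0.02759953296032636
p [0.5447 0.3068 0.1488] psi 89.47 xaxis [ 0.007  0.004 -1.   ]
(0.53, 0.2, 0.5, 90) -> [-351.7, -105.6, -11.4] roll -0.5
(0.53, 0.0, 0.56, 90) -> [-412.4, -305.4, -9.1] roll -0.5
(0.47, -0.2, 0.55, 90) -> [-403.6, -505.9, -67.4] roll -0.5
(0.48, -0.305, 0.25, 90) -> [-103.9, -612.0, -58.4] roll -0.5
```

View pics/wr20.png

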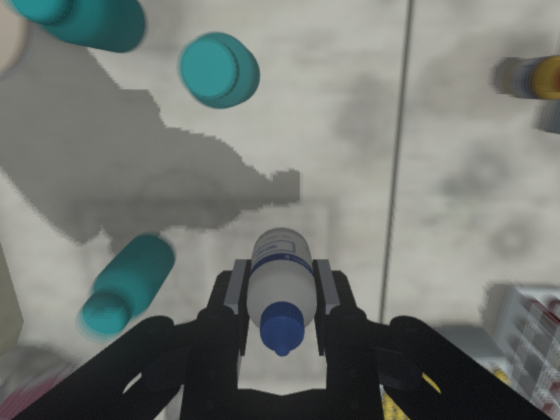

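Request:
step_arm:
  fingers: [0.8,0.8,0.8,0.8,0.8,0.8,0.8,0.8,0.8,0.8,0.8,0.8]
  delta_pos:
    - [-45,0,0]
    - [-90,0,0]
    - [-135,-5,0]
    - [-180,-15,-2]
    - [-225,-25,-4]
    - [-270,-40,-6]
    - [-315,-55,-8]
    - [-355,-75,-9]
    - [-390,-100,-10]
    - [-412,-135,-10]
    - [-416,-180,-10]
    - [-416,-225,-10]
  roll: [0,0,0,0,0,0,0,0,0,0,0,0]

```text
t: 30.85
ee_pos: [0.53, 0.0794, 0.5582]
tcp_rot: [0.145, 1.568, 0.137]
force: [0.8, -0.4, -0.5]
finger_gap: 0.0272
```

Request:
step_arm:
  fingers: [0.8,0.8,0.8,0.8,0.8,0.8,0.8,0.8,0.8,0.8,0.8,0.8]
  delta_pos:
    - [0,-45,0]
    - [0,-90,0]
    - [0,-135,-8]
    - [0,-180,-18]
    - [0,-225,-30]
    - [5,-265,-40]
    - [20,-300,-45]
    - [50,-330,-48]
    - [90,-355,-48]
    - [130,-372,-48]
    - [175,-380,-48]
    - [220,-383,-48]
  roll: [0,0,0,0,0,0,0,0,0,0,0,0]

```text
t: 32.05
ee_pos: [0.4782, -0.303, 0.3354]
tcp_rot: [-0.621, 1.569, -0.632]
force: [0.9, -1.1, -0.6]
finger_gap: 0.0271
```

Request:
step_arm:
  fingers: [0.8,0.8,0.8,0.8,0.8]
  delta_pos:
    - [40,0,0]
    - [75,0,0]
    - [100,0,0]
    - [110,0,0]
    - [110,0,0]
  roll: [0,0,0,0,0]

```text
t: 32.55
ee_pos: [0.4779, -0.3016, 0.2258]
tcp_rot: [2.572, 1.569, 2.563]
force: [-0.4, 0.4, -0.6]
finger_gap: 0.0274
```

```bash
python3 - <<'E'
from h import *
f=cams.grab_frame("wrist"); save(f,"wr21"); print(observe()["t"],observe()["force"],observe()["finger_gap"])
b=blob(f,(283,120),(105,150,60),(125,255,255),70); print(b and (np.round(b[2][0],1),np.round(b[2][1],1),"lip xyz",np.round(onz(f,b[2][0],.024),4)))
for l in cams.landmark_of("blue_base","wrist"): print(np.round(l["xy"]),round(l["score"],2),np.round(onz(f,l["xy"],0),4))
p,R=pose(); print(onz(f,(280,228),p[2]-.046)+[.0145,0,0]-p)
go([(.4286,-.3047,.09,90)])
E
```

```text
32.6 [0.24939613 0.85706426 0.3882189 ] 0.027167103832871044
(array([276.2, 124.3]), array([59.6, 60.7]), 'lip xyz', array([ 0.4285, -0.3049,  0.024 ]))
[278. 125.] 0.92 [ 0.4317 -0.3035  0.    ]
[-0.00244961  0.00096498 -0.046     ]
p [ 0.4793 -0.3024  0.228 ] psi 89.47 xaxis [ 0.002 -0.001 -1.   ]
(0.4286, -0.3047, 0.09, 90) -> [138.0, -2.6, -50.9] roll -0.5
```

View pics/wr21.png

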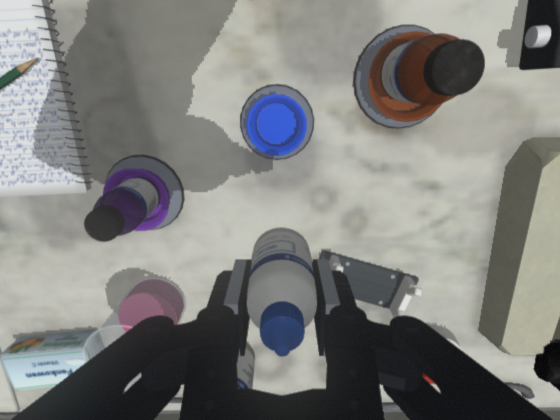

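Request:
step_arm:
  fingers: [0.8,0.8,0.8,0.8,0.8,0.8,0.8,0.8]
  delta_pos:
    - [20,-1,-25]
    - [45,-3,-45]
    - [80,-3,-49]
    - [115,-3,-49]
    - [135,-3,-49]
    - [142,-3,-49]
    - [142,-3,-49]
    - [142,-3,-49]
  roll: [0,0,0,0,0,0,0,0]

```text
t: 33.45
ee_pos: [0.431, -0.3055, 0.0863]
tcp_rot: [-0.617, 1.568, -0.626]
force: [-0.6, -0.1, -0.4]
finger_gap: 0.0272
```

```bash
python3 - <<'E'
from h import *
f=cams.grab_frame("wrist"); save(f,"wr22"); print(observe()["t"],observe()["force"],observe()["finger_gap"])
go([(.430,-.3055,.054,90)])
E
```

```text
33.5 [-0.01537876  0.68409921  0.22433656] 0.027509604959617524
p [ 0.431  -0.3055  0.0863] psi 89.47 xaxis [ 0.003 -0.002 -1.   ]
(0.43, -0.3055, 0.054, 90) -> [32.3, 0.1, -1.1] roll -0.5
```

View pics/wr22.png

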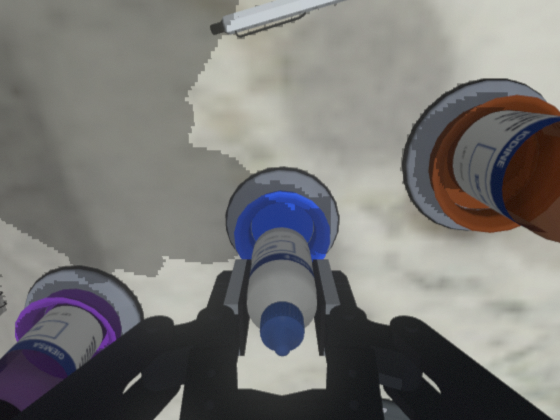

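Request:
step_arm:
  fingers: [0.8,0.8,0.8,0.8,0.8,0.8]
  delta_pos:
    - [8,0,-1]
    - [17,0,-1]
    - [24,0,-1]
    - [29,0,-1]
    - [32,0,-1]
    - [32,0,-1]
  roll: [0,0,0,0,0,0]

```text
t: 34.1
ee_pos: [0.4288, -0.3048, 0.0548]
tcp_rot: [-0.592, 1.57, -0.602]
force: [-8.4, 5.6, 28.4]
finger_gap: 0.0273
```

```bash
python3 - <<'E'
from h import *
f=cams.grab_frame("wrist"); save(f,"wr23"); print(observe()["t"],observe()["force"],observe()["finger_gap"])
go([(.430,-.3055,.054,90)])
E
```

```text
34.15 [-7.55773291  4.8922807  28.2105698 ] 0.02728694966203214
p [ 0.4288 -0.3047  0.0548] psi 89.46 xaxis [ 0.001 -0.001 -1.   ]
(0.43, -0.3055, 0.054, 90) -> [0.8, -0.7, 1.2] roll -0.5
```

View pics/wr23.png

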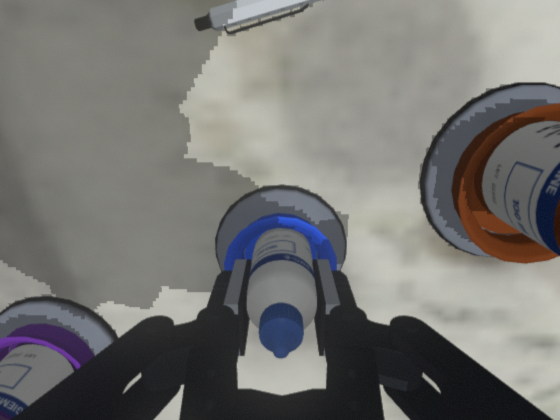

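Request:
step_arm:
  fingers: [0.5,0.3,0.2,0.2,0.2,0.2,0.2,0,0,0,0,0]
  delta_pos:
    - [-2,0,0]
    - [-2,0,0]
    - [-2,0,0]
    - [-5,0,0]
    - [-20,0,0]
    - [-50,0,0]
    - [-90,0,0]
    - [-135,0,5]
    - [-180,0,15]
    - [-225,0,25]
    - [-270,10,35]
    - [-315,30,45]
  roll: [0,0,0,0,0,0,0,0,0,0,0,0]

```text
t: 35.35
ee_pos: [0.4739, -0.2755, 0.3688]
tcp_rot: [-1.874, 1.57, -1.885]
force: [0.3, -0.2, -0.6]
finger_gap: 0.0858
```

```bash
python3 - <<'E'
from h import *
f=cams.grab_frame("wrist"); save(f,"wr24"); print(observe()["t"],observe()["force"],observe()["finger_gap"])
go([(.48,-.2,.56,90),(.53,0,.56,90),(.54,.2,.5,90),(.43,.33,.25,90)])
E
```

```text
35.4 [2.08968544 1.40374067 4.71432333] 0.08495517012376354
p [ 0.477  -0.2734  0.3767] psi 89.52 xaxis [ 0.01  -0.003 -1.   ]
(0.48, -0.2, 0.56, 90) -> [-183.5, 72.9, 4.2] roll -0.5
(0.53, 0, 0.56, 90) -> [-183.6, 273.3, 52.6] roll -0.5
(0.54, 0.2, 0.5, 90) -> [-124.0, 473.5, 60.3] roll -0.5
(0.43, 0.33, 0.25, 90) -> [124.5, 603.3, -53.2] roll -0.5
```

View pics/wr24.png

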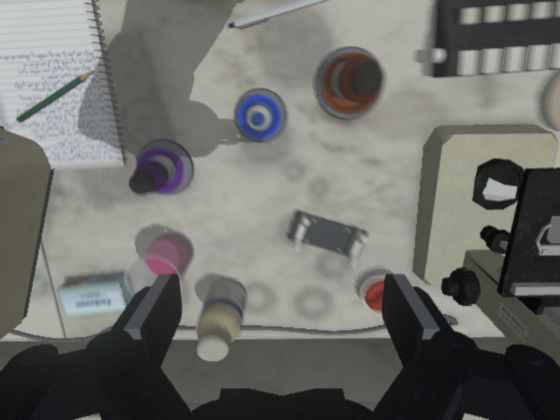

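Request:
step_arm:
  fingers: [0,0,0,0,0,0,0,0,0,0,0,0]
  delta_pos:
    - [-40,10,0]
    - [-80,25,0]
    - [-120,45,3]
    - [-155,70,8]
    - [-178,105,15]
    - [-182,150,25]
    - [-182,195,38]
    - [-182,240,48]
    - [-182,285,54]
    - [-182,330,58]
    - [-182,375,60]
    - [-182,420,60]
  roll: [0,0,0,0,0,0,0,0,0,0,0,0]

```text
t: 36.6
ee_pos: [0.5377, 0.1462, 0.5488]
tcp_rot: [-2.75, 1.57, -2.759]
force: [0.7, -0.2, -0.1]
finger_gap: 0.0854
```

```bash
python3 - <<'E'
from h import *
print(observe()["t"])
go([(.50,.27,.52,20.8),(.358,.371,.25,20.8)])
E
```

```text
36.6
p [0.5377 0.1462 0.5488] psi 89.47 xaxis [-0.001 -0.    -1.   ]
(0.5, 0.27, 0.52, 20.8) -> [28.8, 123.4, -38.9] roll 68.7
(0.358, 0.371, 0.25, 20.8) -> [298.8, 223.2, -181.6] roll 68.7
```

Request:
step_arm:
  fingers: [0,0,0,0,0,0,0,0,0,0,0,0]
  delta_pos:
    - [0,40,-10]
    - [10,80,-22]
    - [30,120,-38]
    - [60,145,-65]
    - [95,170,-95]
    - [130,190,-125]
    - [170,205,-150]
    - [210,218,-170]
    - [250,223,-180]
    - [285,223,-182]
    - [298,223,-182]
    - [298,223,-182]
  roll: [6,12,18,24,31,38,45,52,59,65,69,69]

```text
t: 37.8
ee_pos: [0.3563, 0.3678, 0.2486]
tcp_rot: [-1.122, 1.566, -2.336]
force: [-0.6, -0.6, -0.0]
finger_gap: 0.0855
```

```bash
python3 - <<'E'
from h import *
f=cams.grab_frame("wrist"); f=cams.grab_frame("wrist"); save(f,"wr25"); print(observe()["t"],np.round(observe()["joint_pos"],2))
for l in cams.landmark_of("marker_mid","wrist"): print(np.round(l["xy"]),round(l["score"],2),np.round(onz(f,l["xy"],0.008),4))
for x in cams.cut_out("marker_mid","wrist")[:1]:
    P=np.array([onz(f,q[::-1],.008)[:2] for q in np.argwhere(x["pixels"])]); r=cv2.minAreaRect((P*1000).astype(np.float32)); print(r)
    vx,vy,x0,y0=cv2.fitLine(P.astype(np.float32),cv2.DIST_L2,0,.01,.01).ravel(); print("ang",np.degrees(np.arctan2(vy,vx)),x0,y0)
go([(.3726,.334,.1,20.8)])
E
```

```text
37.9 [ 0.8   0.15 -0.26  1.16 -0.    2.01]
[279. 206.] 0.56 [0.3694 0.33   0.008 ]
((368.8924865722656, 328.03790283203125), (14.780067443847656, 137.83670043945312), 20.792949676513672)
ang -68.810005 0.3676834 0.3321172
p [0.3585 0.3696 0.2526] psi 20.52 xaxis [ 0.001  0.002 -1.   ]
(0.3726, 0.334, 0.1, 20.8) -> [152.6, 0.4, 38.4] roll -0.3
```

View pics/wr25.png

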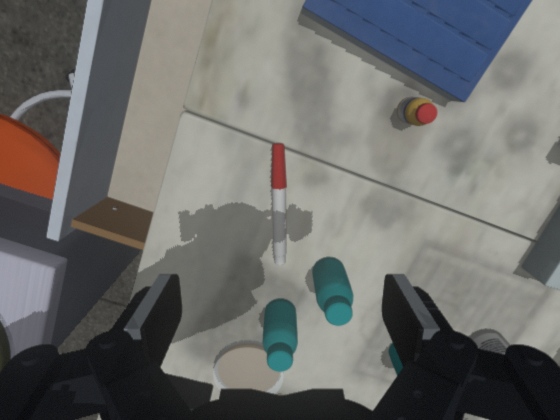

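Request:
step_arm:
  fingers: [0.5,0.5,0.5,0.5,0.5,0.5,0.5,0.5]
  delta_pos:
    - [20,-2,20]
    - [55,-4,40]
    - [95,-5,42]
    - [135,-5,42]
    - [170,-5,42]
    - [195,-5,42]
    - [205,-5,42]
    - [205,-5,42]
  roll: [0,0,0,0,0,0,0,0]

```text
t: 38.8
ee_pos: [0.3678, 0.3278, 0.046]
tcp_rot: [-1.196, 1.57, -2.409]
force: [0.8, 0.9, -0.6]
finger_gap: 0.0427
```

```bash
python3 - <<'E'
from h import *
f=cams.grab_frame("wrist"); save(f,"wr26"); print(observe()["t"],observe()["force"])
go([(.369,.3285,.028,20.9)])
E
```

```text
38.85 [0.64303568 0.12914203 0.65610434]
p [0.3685 0.3284 0.0471] psi 20.48 xaxis [ 0.001  0.001 -1.   ]
(0.369, 0.3285, 0.028, 20.9) -> [19.1, 0.5, 0.1] roll -0.4
```

View pics/wr26.png

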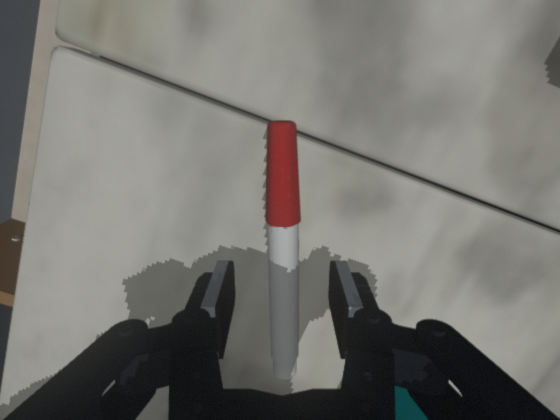

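```bash
python3 - <<'E'
from h import *
f=cams.grab_frame("wrist"); p,R=pose()
a=onz(f,(282,121.5),.012);b=onz(f,(285,377),.008);print(a,b,(a+b)/2,np.linalg.norm(a-b),"mid in tool",R.T@((a+b)/2-p))
E
```

```text
[0.34515714 0.39294391 0.012     ] [0.39618294 0.26163927 0.008     ] [0.37067004 0.32729159 0.01      ] 0.14092742986404128 mid in tool [0.03764732 0.00103979 0.00208983]
```

Request:
step_arm:
  fingers: [0.5,0.5,0.5,0.6,0.7,0.8,0.9,0.9,0.9,0.9]
  delta_pos:
    - [8,0,0]
    - [15,0,0]
    - [18,0,0]
    - [18,0,0]
    - [18,0,0]
    - [18,0,0]
    - [18,0,0]
    - [18,0,0]
    - [18,0,0]
    - [18,0,0]
  roll: [0,0,0,0,0,0,0,0,0,0]
  force: 30

```text
t: 39.9
ee_pos: [0.3681, 0.3282, 0.0286]
tcp_rot: [1.821, 1.57, 0.607]
force: [0.5, -0.2, 3.2]
finger_gap: 0.0142
```

Request:
step_arm:
  fingers: [0.9,0.9,0.9,0.9,0.9]
  delta_pos:
    - [-8,0,0]
    - [-25,0,0]
    - [-55,0,0]
    - [-90,0,0]
    - [-100,0,0]
  roll: [0,0,0,0,0]

```text
t: 40.4
ee_pos: [0.3691, 0.3291, 0.1318]
tcp_rot: [1.962, 1.566, 0.748]
force: [-0.6, 0.4, -0.4]
finger_gap: 0.0141
```

```bash
python3 - <<'E'
from h import *
f=cams.grab_frame("wrist"); save(f,"wr27"); print(observe()["t"],observe()["force"],observe()["finger_gap"])
go([(.45,.25,.5,20.5),(.53,.15,.56,20.5),(.53,0,.56,-16.8)])
E
```

```text
40.45 [ 0.01445393  0.39684938 -0.48986139] 0.014272296365070632
p [0.3693 0.3293 0.1319] psi 20.47 xaxis [ 0.004  0.004 -1.   ]
(0.45, 0.25, 0.5, 20.5) -> [-368.0, 49.6, 101.8] roll -0.0
(0.53, 0.15, 0.56, 20.5) -> [-428.1, 89.9, 223.3] roll -0.0
(0.53, 0, 0.56, -16.8) -> [-428.6, 37.5, 363.9] roll 37.3
```

View pics/wr27.png

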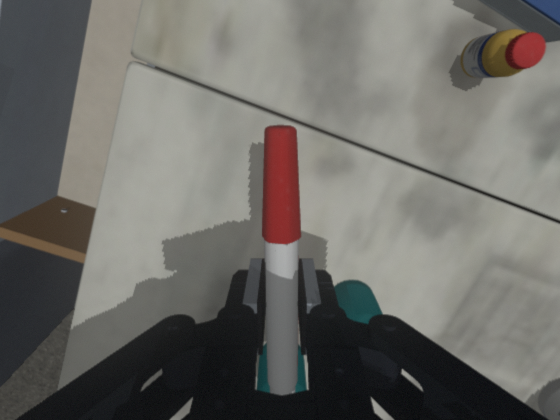

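```bash
python3 - <<'E'
from h import *
f=cams.grab_frame("wrist"); p,R=pose()
for dz in (.0186,.0206): print(R.T@(onz(f,(281,126.5),p[2]-dz)-p), R.T@(onz(f,(283,391),p[2]-dz)-p))
E
```

```text
[ 0.01869422  0.00106141 -0.06841757] [0.01852428 0.00209677 0.06234781]
[ 0.02069395  0.00106435 -0.06819771] [0.02052155 0.00211464 0.06445517]
```

Request:
step_arm:
  fingers: [0.9,0.9,0.9,0.9,0.9,0.9,0.9,0.9,0.9,0.9,0.9,0.9]
  delta_pos:
    - [-45,0,0]
    - [-90,5,5]
    - [-135,12,15]
    - [-180,20,28]
    - [-225,28,45]
    - [-270,36,62]
    - [-315,45,80]
    - [-355,55,105]
    - [-390,65,135]
    - [-415,75,170]
    - [-428,85,205]
    - [-428,88,230]
  roll: [0,0,0,0,0,0,0,0,0,0,0,0]

```text
t: 41.7
ee_pos: [0.5327, 0.1417, 0.5558]
tcp_rot: [-0.788, 1.57, -2.003]
force: [-0.5, 0.9, 0.0]
finger_gap: 0.0139
```

```bash
python3 - <<'E'
from h import *
print(observe()["t"],observe()["finger_gap"],np.round(observe()["joint_pos"],2))
go([(.53,0,.56,-16.8),(.52,-.15,.56,-16.8),(.56,-.212,.45,-16.8)])
E
```

```text
41.7 0.013933798287549719 [ 0.26  0.31  0.64  1.9  -0.    1.47]
p [0.5327 0.1417 0.5558] psi 20.41 xaxis [-0. -0. -1.]
(0.53, 0, 0.56, -16.8) -> [-4.2, -52.0, 131.9] roll 37.2
(0.52, -0.15, 0.56, -16.8) -> [-4.1, -113.7, 269.0] roll 37.2
(0.56, -0.212, 0.45, -16.8) -> [105.9, -97.8, 341.0] roll 37.2
```

```bash
python3 - <<'E'
from h import *
f=cams.grab_frame("wrist"); save(f,"wr28")
E
```

```text
(no output)
```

View pics/wr28.png

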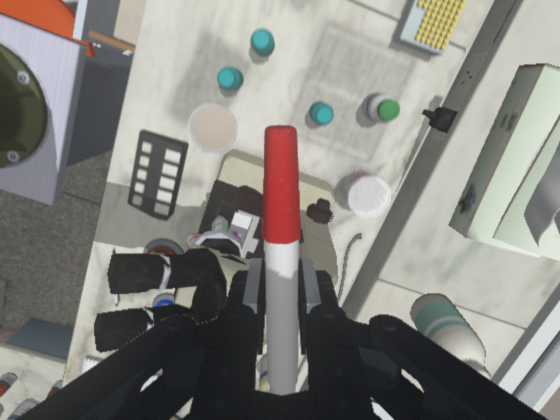

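Request:
step_arm:
  fingers: [0.9,0.9,0.9,0.9,0.9,0.9,0.9,0.9,0.9,0.9,0.9,0.9]
  delta_pos:
    - [-4,-10,25]
    - [-4,-22,55]
    - [-4,-35,90]
    - [-4,-50,128]
    - [-4,-65,162]
    - [-4,-80,196]
    - [-4,-97,232]
    - [-4,-112,266]
    - [-4,-116,290]
    - [-4,-118,315]
    - [-4,-118,325]
    - [-4,-118,325]
  roll: [-8,-16,-24,-32,-40,-48,-56,-64,-72,-80,-88,-96]

```text
t: 42.95
ee_pos: [0.5346, -0.2042, 0.5573]
tcp_rot: [2.358, 1.566, 2.823]
force: [-0.1, 0.7, 0.0]
finger_gap: 0.0141
```

```bash
python3 - <<'E'
from h import *
print(observe()["t"],observe()["finger_gap"],np.round(observe()["joint_pos"],2))
go([(.603,-.212,.40,163.2),(.591,-.25,.25,163.2)])
E
```

```text
42.95 0.01414632567848611 [-0.36  0.37  0.73  1.94 -0.   -0.83]
p [ 0.5346 -0.2042  0.5573] psi 116.68 xaxis [-0.004  0.001 -1.   ]
(0.603, -0.212, 0.4, 163.2) -> [157.0, -38.2, 58.1] roll -46.5
(0.591, -0.25, 0.25, 163.2) -> [307.0, -67.2, 30.8] roll -46.5
```

Request:
step_arm:
  fingers: [0.9,0.9,0.9,0.9,0.9,0.9,0.9,0.9,0.9,0.9,0.9]
  delta_pos:
    - [30,-15,0]
    - [65,-30,2]
    - [105,-45,2]
    - [145,-60,2]
    - [185,-75,2]
    - [225,-85,2]
    - [260,-95,2]
    - [290,-97,2]
    - [305,-97,2]
    - [305,-97,2]
    - [305,-97,2]
  roll: [-8,-16,-24,-32,-40,-46.5,-46.5,-46.5,-46.5,-46.5,-46.5]

```text
t: 44.05
ee_pos: [0.5783, -0.2881, 0.2543]
tcp_rot: [1.387, 1.569, 2.661]
force: [0.2, -1.0, 0.0]
finger_gap: 0.0144
```

```bash
python3 - <<'E'
from h import *
f=cams.grab_frame("wrist"); save(f,"wr29");print(observe()["t"],observe()["finger_gap"],np.round(observe()["joint_pos"],2))
for l in cams.landmark_of("marker_rest","wrist"): print(np.round(l["xy"]),round(l["score"],2),np.round(onz(f,l["xy"],0),4))
go([(.603,-.212,.10,163.2)])
save(f,"rest3",(200,60,360,220),5)
E
```

```text
44.1 0.014089570759694792 [-0.46  0.4   0.08  1.25  0.   -1.74]
[282. 280.] 0.3 [ 0.6187 -0.1544  0.    ]
p [ 0.5793 -0.2885  0.2561] psi 162.98 xaxis [ 0.001 -0.001 -1.   ]
(0.603, -0.212, 0.1, 163.2) -> [156.1, -0.0, 80.1] roll -0.2
```

View pics/wr29.png

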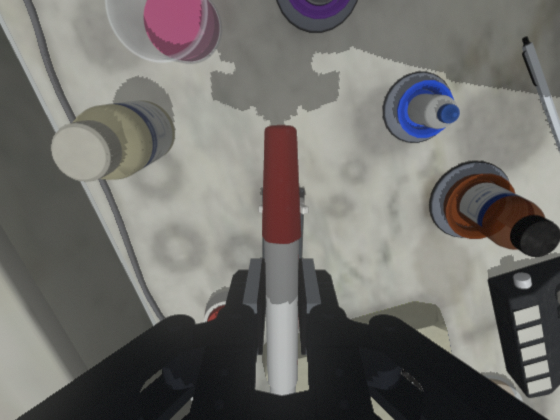

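View pics/rest3.png

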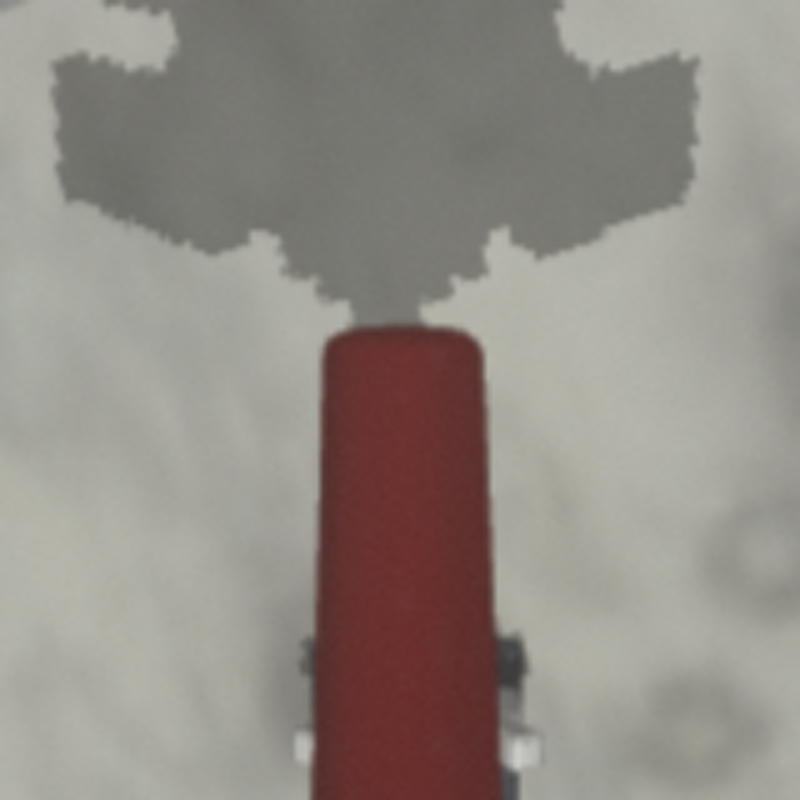

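```bash
python3 - <<'E'
from h import *
f=cams.grab_frame("wrist"); p,R=pose()
a=onz(f,(260.8,209),.038); b=onz(f,(304.4,209.3),.038); m=(a+b)/2
u=np.array([np.cos(np.radians(73.2)),np.sin(np.radians(73.2)),0])
print(a,b,np.linalg.norm(a-b),"cradle",m,"rest mid",m+.042*u)
print("tool frame rest mid", R.T@(m+.042*u-p), "alt", R.T@(np.array([.603,-.212,.03])-p))
go([])
print(R.T@(onz(f,(281.5,126),p[2]-.0196)-p))
E
```

```text
[ 0.61027102 -0.25966839  0.038     ] [ 0.56829317 -0.24653811  0.038     ] 0.04398345807712913 cradle [ 0.58928209 -0.25310325  0.038     ] rest mid [ 0.60142143 -0.21289583  0.038     ]
tool frame rest mid [0.21841051 0.00154531 0.07892939] alt [0.22641237 0.00031286 0.08025066]
p [ 0.5794 -0.2886  0.2564] psi 162.98 xaxis [ 0.002 -0.001 -1.   ]
[ 0.01962191  0.00013492 -0.06737751]
```

Request:
step_arm:
  fingers: [0.9,0.9,0.9,0.9,0.9,0.9,0.9,0.9,0.9]
  delta_pos:
    - [20,0,25]
    - [45,0,50]
    - [80,0,70]
    - [115,0,80]
    - [145,0,80]
    - [165,0,80]
    - [171,0,80]
    - [171,0,80]
    - [171,0,80]
  roll: [0,0,0,0,0,0,0,0,0]

```text
t: 45.1
ee_pos: [0.6034, -0.2125, 0.0859]
tcp_rot: [-1.613, 1.568, -0.34]
force: [-0.0, 0.7, 0.4]
finger_gap: 0.0142
```

```bash
python3 - <<'E'
from h import *
f=cams.grab_frame("wrist"); save(f,"wr30");print(observe()["t"],observe()["finger_gap"],observe()["force"])
go([(.602,-.2125,.0536,163.2)])
E
```

```text
45.15 0.014361965358541827 [-0.20121458  0.10621641  0.15737173]
p [ 0.6036 -0.2126  0.0862] psi 162.95 xaxis [ 0.003 -0.001 -1.   ]
(0.602, -0.2125, 0.0536, 163.2) -> [32.6, 1.6, -0.4] roll -0.2
```

View pics/wr30.png

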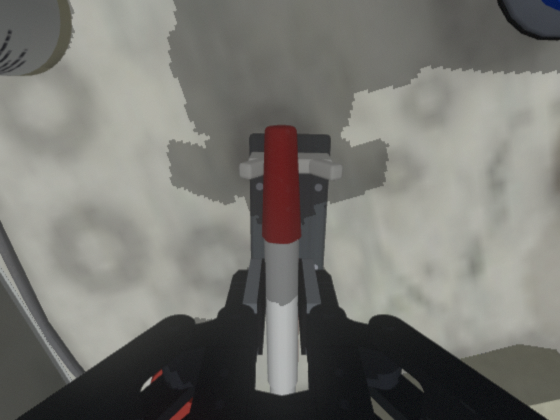

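```bash
python3 - <<'E'
from h import *
f=cams.grab_frame("wrist"); p,R=pose()
T=lambda xy,z:np.round(R.T@(onz(f,xy,z)-p),4)
print("tips",T((243,168),.038),T((341,170),.038))
print("plate",T((250,150),.006),T((331,150),.006),T((250,230),.006),T((327,230),.006))
print("pen",T((281,126),p[2]-.0206),T((281.5,168),p[2]-.0206),T((282,235),p[2]-.0206), T((282,385),p[2]-.0206))
print("cam in tool",R.T@(ray(f,(0,0))[0]-p))
save(f,"rest4",(220,110,360,280),4)
E
```

```text
tips [ 0.0482 -0.0186 -0.0444] [ 0.048   0.0285 -0.0435]
plate [ 0.0802 -0.0178 -0.0474] [ 0.08    0.0277 -0.0475] [ 0.0802 -0.0192  0.0013] [0.08   0.0275 0.0012]
pen [ 0.0206 -0.0003 -0.0673] [ 0.0206 -0.0001 -0.0508] [ 0.0206  0.0001 -0.0216] [0.0206 0.0002 0.0603]
cam in tool [-1.18028470e-01 -7.92915411e-05 -8.25533501e-02]
```

View pics/rest4.png

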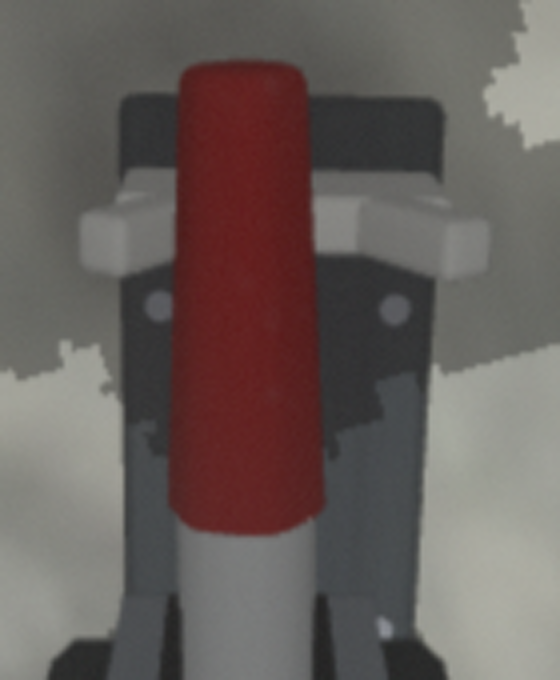

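Request:
step_arm:
  fingers: [0.9,0.9,0.9,0.9,0.9]
  delta_pos:
    - [0,4.5,-1]
    - [6,4.5,-1]
    - [12,4.5,-1]
    - [12,4.5,-1]
    - [12,4.5,-1]
  roll: [0.6,0.6,0.6,0.6,0.6]

```text
t: 45.7
ee_pos: [0.5973, -0.2115, 0.0718]
tcp_rot: [1.529, 1.57, 2.792]
force: [0.4, -0.9, -1.2]
finger_gap: 0.0142
```

```bash
python3 - <<'E'
from h import *
f=cams.grab_frame("wrist"); save(f,"wr31",(200,80,380,280),4);print(observe()["t"],observe()["finger_gap"],observe()["force"])
p,R=pose();print(p)
T=lambda xy,z:np.round(R.T@(onz(f,xy,z)-p),4)
E
```

```text
45.75 0.014308599821824726 [ 0.29205312 -0.16784152  0.24857019]
[ 0.59753805 -0.21154898  0.07201687]
```

View pics/wr31.png

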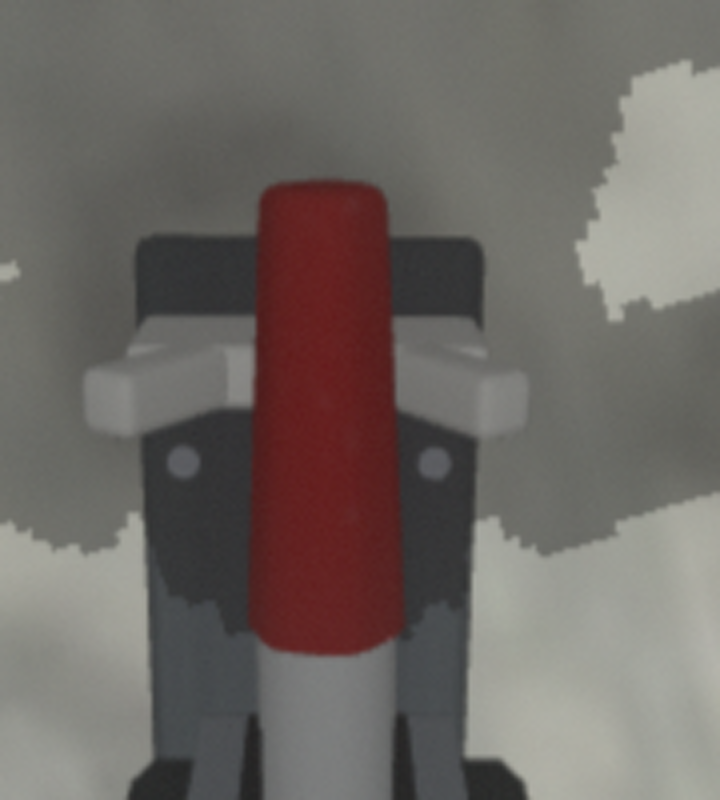

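```bash
python3 - <<'E'
from h import *
f=cams.grab_frame("wrist"); p,R=pose();print(p)
T=lambda x,y,z:np.round((R.T@(onz(f,(200+x/4,80+y/4),z)-p))[1:]*1000,1)
print("plate edge",T(135,240,.006),T(484,240,.006),"lower",T(152,650,.006),T(468,650,.006))
print("holes",T(183,462,.006),T(435,462,.006))
print("tips",T(88,372,.038),T(525,372,.038),T(135,435,.038),T(480,435,.038),"pen",T(324,186,p[2]-.0206),T(326,640,p[2]-.0206))
go([])
E
```

```text
[ 0.59766004 -0.21161207  0.07216781]
plate edge [-24.6 -55.2] [ 20.6 -55.2] lower [-24.7   3. ] [20.4  3. ]
holes [-19.3 -25.1] [ 15.  -25.1]
tips [-26.1 -45.5] [ 22.1 -45.5] [-21.2 -38.2] [ 17.4 -38.3] pen [ -0.1 -67.1] [  0.1 -19.4]
p [ 0.5977 -0.2116  0.0722] psi 162.37 xaxis [-0.  0. -1.]
```

Request:
step_arm:
  fingers: [0.9,0.9,0.9,0.9,0.9,0.9]
  delta_pos:
    - [0,-2,0]
    - [6,-2,0]
    - [12,-2,0]
    - [16,-2,0]
    - [18,-2,0]
    - [18,-2,0]
  roll: [0,0,0,0,0,0]

```text
t: 46.4
ee_pos: [0.5991, -0.2121, 0.0536]
tcp_rot: [1.526, 1.57, 2.789]
force: [-0.2, 0.1, 0.3]
finger_gap: 0.0144
```

```bash
python3 - <<'E'
from h import *
f=cams.grab_frame("wrist"); save(f,"wr32",(200,80,380,280),4);print(observe()["t"],observe()["finger_gap"],observe()["force"])
go([])
E
```

```text
46.45 0.014078516192800957 [-0.02192629  0.37401881 -0.27097875]
p [ 0.5993 -0.2122  0.054 ] psi 162.37 xaxis [-0.  0. -1.]
```

View pics/wr32.png

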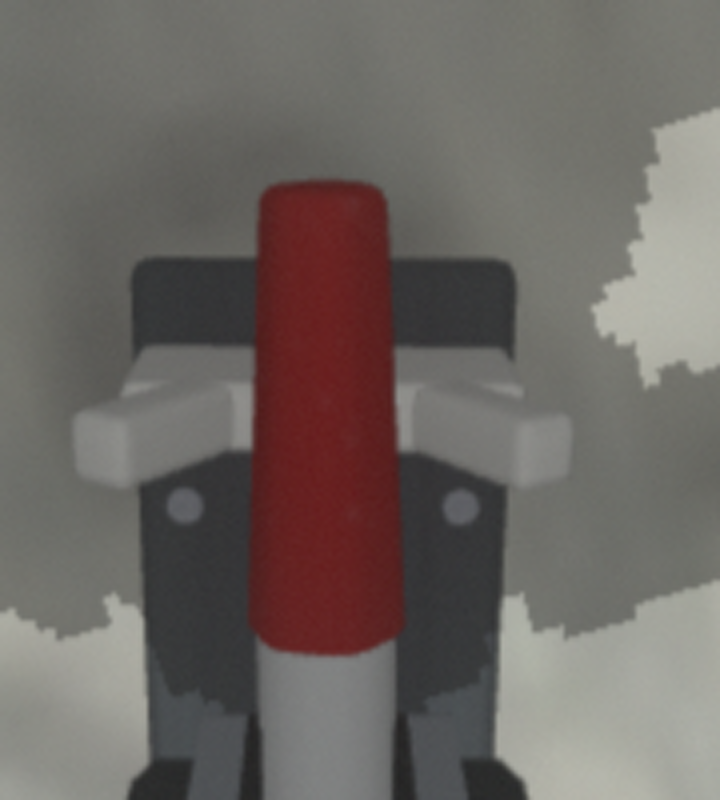

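Request:
step_arm:
  fingers: [0.9,0.9,0.9,0.9]
  delta_pos:
    - [1,0,0]
    - [2,0,0]
    - [2,0,0]
    - [2,0,0]
  roll: [0,0,0,0]

```text
t: 46.85
ee_pos: [0.5997, -0.2123, 0.0525]
tcp_rot: [-1.603, 1.57, -0.34]
force: [-0.8, 0.2, 2.3]
finger_gap: 0.0142
```

Request:
step_arm:
  fingers: [0.75,0.6,0.5,0.5,0.5,0.5,0.5,0.5,0.3,0.1,0]
  delta_pos:
    - [0,0,0]
    - [0,0,0]
    - [0,0,0]
    - [0,0,0]
    - [-8,0,0]
    - [-25,0,0]
    - [-55,0,0]
    - [-95,0,0]
    - [-140,0,-15]
    - [-185,0,-35]
    - [-220,0,-60]
  roll: [0,0,0,0,0,0,0,0,0,0,0]

```text
t: 47.95
ee_pos: [0.5818, -0.2696, 0.2762]
tcp_rot: [-1.628, 1.568, -0.363]
force: [1.1, -1.0, 1.3]
finger_gap: 0.0835
```

```bash
python3 - <<'E'
from h import *
f=cams.grab_frame("wrist"); f=cams.grab_frame("wrist"); save(f,"wr33");print(observe()["t"],observe()["finger_gap"],observe()["force"])
for l in cams.landmark_of("marker_mid","wrist"): print(np.round(l["xy"]),round(l["score"],2),np.round(onz(f,l["xy"],0.033),4))
for l in ["brown","blue","purple"]:
  n={"blue":"dropper"}.get(l,l)
  for a in cams.landmark_of(n+"_bottle","wrist")[:2]: print(n,np.round(a["xy"]),round(a["score"],2),np.round(onz(f,a["xy"],0.008),4))
save(f,"rest5",(200,120,360,280),4)
s=cams.grab_frame("side"); save(s,"side5",(210,190,410,310),4)
E
```

```text
48.05 0.08561410453661457 [ 0.71501184 -0.10224531  0.35410006]
brown [470. 180.] 0.63 [ 0.3865 -0.1908  0.008 ]
dropper [416.  91.] 0.69 [ 0.4275 -0.3055  0.008 ]
```

View pics/wr33.png

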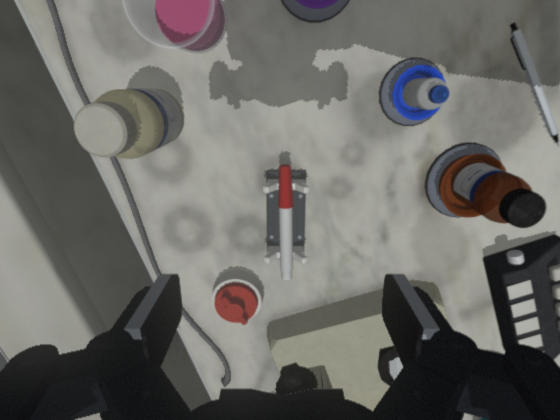

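View pics/side5.png

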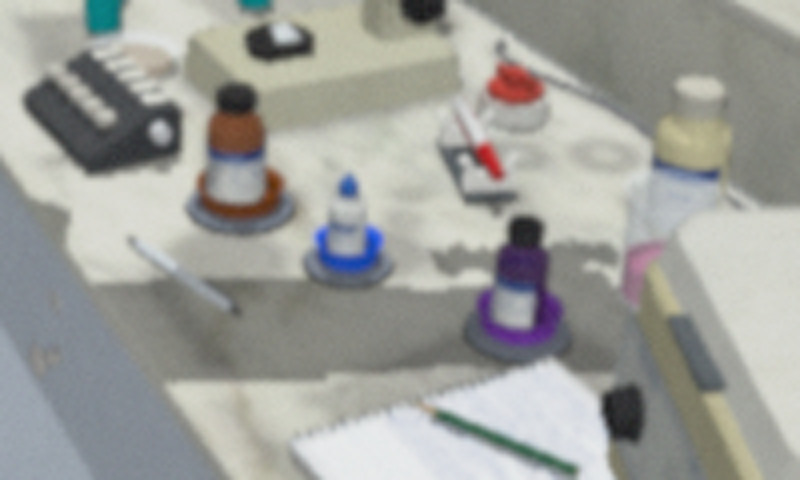

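View pics/rest5.png

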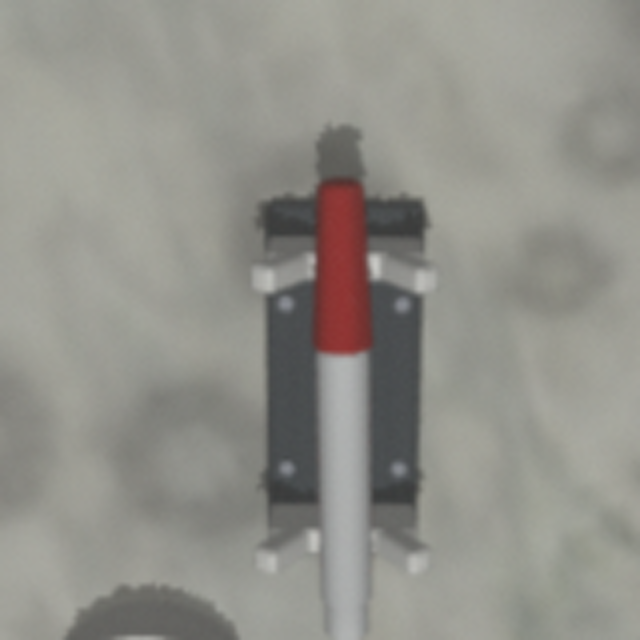

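```bash
python3 - <<'E'
from h import *
f=cams.grab_frame("wrist")
T=lambda x,y,z:np.round(onz(f,(200+x/4,120+y/4),z),4)
a=T(341,185,.033);b=T(349,628,.033);print("pen",a,b,(a+b)/2,np.linalg.norm(a-b))
c=T(343,270,.038);d=T(346,548,.038);print(c,d)
E
```

```text
pen [ 0.5756 -0.2697  0.033 ] [ 0.6119 -0.146   0.033 ] [ 0.59375 -0.20785  0.033  ] 0.12891617431494
[ 0.5815 -0.2494  0.038 ] [ 0.6044 -0.173   0.038 ]
```

```bash
python3 - <<'E'
from h import *
f=cams.grab_frame("wrist"); save(f,"end",(260,150,310,290),4)
T=lambda x,y,z:onz(f,(200+x/4,120+y/4),z)
a=T(341,180,.033);b=T(347,639,.033);c=T(344,275,.038);d=T(342,556,.038)
N=np.linalg.norm
print(N((a-b)[:2]),N((c-d)[:2]),"mid offset mm",((a+b)/2-(c+d)/2)*1000)
E
```

```text
0.1337954081867994 0.08082245674702218 mid offset mm [ 0.41033227  2.65003924 -5.        ]
```

View pics/end.png

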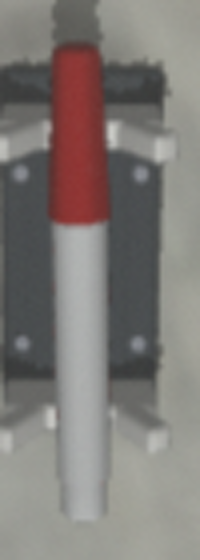

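```bash
python3 - <<'E'
from h import *
print(observe()["t"],observe()["force"]); print(hand_in())
E
```

```text
48.4 [-0.34293878 -0.06049704  1.16996662]
the job is handed in; nothing more can be done
None
```

I placed the brown bottle, then the purple one, then the dropper, each in the base of its own colour. The marker then went into both cradles of its rest, with the red cap toward the robot's right. I handed the job in at 48.4 s of the 122 s allowed. I gave the robot every carry over the microscope and left the beaker and the turquoise look-alikes alone.

**Bottles:** Each touched down 9 to 10 mm above its bench height, against a well floor of 8 mm. The last side and wrist pictures show all three upright in their cups.

**Marker:** It lies in both cradles and in line with the rest. Its middle measured about 2.5 mm off the rest's middle along the pen, close to what I can measure. The network's marker point was missing in the last picture, so I judged this from my own pixel readings.

**Forces:** Setting the bottles down pushed back with about 17 to 32 N, all through the held bottle. The gripper was open and clear of everything at the end.

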